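Clear and scrape the die face

TASK

Get the press die ready for setting: lift every setting block off the die face into the wooden tray, loosen the clamp nut and swing the stop bar out of the way. Then scrape all the loose slugs along the face into the sheet-metal pan with the scraper block, never touching a slug with the fingers, and stand the scraper back on its rubber mat. Last, swing the stop bar back across the die and tighten its nut again, without disturbing the can, jar and bush.

Things in the scene. Friction and masses are not known exactly. Their poses are not given: they have to be found in the camera images.
- die: fixed lower half of a press die: steel block 236 (x) x 220 (y) mm on a dark 280 x 220 mm shoe; origin on the bench under its centre. Its flat top face is 45 mm above the bench and reaches y = -110..110 mm in its frame; two rails, 8 mm high and 12 mm wide, run along y at x = -96 and +96 mm, leaving a channel 180 mm wide (x = -90..90) that is open at both y ends
- stop_bar (a joint): angle (rad) of the stop bar, a flat steel bar 16 mm wide and 10 mm thick pivoted on a post at x = 105, y = 0 mm of the die; its underside is 12 mm above the die face (slugs fit under it, blocks do not). 0: it lies across the channel, pointing to the die's -x, ending at die x = -55 mm; it swings to the die's +y side, up to 1.6, where it lies over the rail at x = +96. Stays where it is left
- stop_pin (a point): middle of the upright round handle pin of the stop bar, 120 mm from the pivot; pin 16 mm in diameter and 24 mm high, the point is 12 mm above the bar's top face and 79 mm above the bench
- clamp_nut (a joint): angle (rad) of the captive hex nut that clamps the stop bar at its pivot: 0 tight (its stop), grows anticlockwise seen from above, to 1.7 at most. Turned by hand; stays where it is left
- nut_center (a point): centre of the clamp nut, on the pivot axis, 77 mm above the bench: steel hexagon 22 mm across flats, 16 mm high (69 to 85 mm above the bench). At joint 0 two flats face the die's +y and -y; the others follow every 60 degrees
- chip_pan: fixed open pan of bare sheet metal pushed against one y end of the die (either end), 220 (x) x 130 (y) x 25 mm, walls and floor 4 mm; origin at the centre of its underside, axes parallel to the die's
- block_tray: fixed open wooden tray pushed against the other y end of the die, same size and walls as the pan; origin at the centre of its underside, axes parallel to the die's
- mat: fixed black rubber mat 170 (x) x 110 (y) x 3 mm on the bench, to the left or right, where the scraper stands; origin at the centre of its underside
- scraper: scraper block: a grey foot 112 (x) x 36 (y) x 16 mm with an upright wooden grip 70 (x) x 20 (y) mm on it, 62 mm high in all, 0.25 kg; origin at the centre of its underside, z up. Held by the grip across y; either long face of the foot pushes
- organiser: fixed clear compartment box 170 x 110 x 35 mm on the other hand from the mat; leave it; origin under its centre
- can: bystander: spray can, 52 mm in diameter, 160 mm tall; origin at its foot
- jar: bystander: jar, 56 mm in diameter, 70 mm tall; origin at its foot
- bush: bystander: brass guide bush, 48 mm in diameter, 40 mm tall; origin at its foot
- block_plain: steel setting block 46 (x) x 36 (y) x 36 (z) mm, plain, with two dark bores in its top; about 0.4 kg; origin at the centre of its underside; may be absent. Starts on the die face
- block_groove: steel setting block 46 (x) x 36 (y) x 36 (z) mm, with a groove 12 mm wide and 16 mm deep along x in its top; about 0.4 kg; origin at the centre of its underside; may be absent. Starts on the die face
- block_step: steel setting block 46 (x) x 36 (y) x 36 (z) mm, stepped: full height for local x = -23..3 mm, only 20 mm high beyond; about 0.4 kg; origin at the centre of its underside; may be absent. Starts on the die face
- slug0: loose punched metal slug, 16 mm square, 6 mm thick; origin at the centre of one face (its underside at first); may be absent. Starts on the die face
- slug1: loose punched metal slug, round, 18 mm in diameter, 6 mm thick; origin at the centre of one face (its underside at first); may be absent. Starts on the die face
- slug2: loose punched metal slug, 16 mm square, 6 mm thick; origin at the centre of one face (its underside at first); may be absent. Starts on the die face
- slug3: loose punched metal slug, round, 18 mm in diameter, 6 mm thick; origin at the centre of one face (its underside at first); may be absent. Starts on the die face
- slug4: loose punched metal slug, 16 mm square, 6 mm thick; origin at the centre of one face (its underside at first); may be absent. Starts on the die face
- slug5: loose punched metal slug, round, 18 mm in diameter, 6 mm thick; origin at the centre of one face (its underside at first); may be absent. Starts on the die face

How it is judged (in metres and radians):
On the way, in this order (a step that is already met when the one before it is completed fails the run):
1. every present block stands upright and at rest on the wooden tray's floor, the clamp nut is loosened (over 1.0 rad) and the stop bar swung open (over 1.3 rad) (x of block_plain in the frame of block_tray between -0.085 and 0.085 m and y of block_plain in the frame of block_tray between -0.05 and 0.05 m and z of each of block_plain, block_groove, block_step in the frame of block_tray below 0.012 m and angle between each of block_plain, block_groove, block_step's own z axis and vertical below 0.15 rad and linear speed of each of block_plain, block_groove, block_step below 0.02 m/s and x of block_groove in the frame of block_tray between -0.085 and 0.085 m and y of block_groove in the frame of block_tray between -0.05 and 0.05 m and x of block_step in the frame of block_tray between -0.085 and 0.085 m and y of block_step in the frame of block_tray between -0.05 and 0.05 m and value of joint stop_bar above 1.3 rad and value of joint clamp_nut above 1 rad), for 0.2 s.
2. every slug that is present lies inside the sheet-metal pan (x of slug0 in the frame of chip_pan between -0.106 and 0.106 m and y of slug0 in the frame of chip_pan between -0.061 and 0.061 m and z of each of slug0, slug1, slug2, slug3, slug4, slug5 in the frame of chip_pan below 0.03 m and x of slug1 in the frame of chip_pan between -0.106 and 0.106 m and y of slug1 in the frame of chip_pan between -0.061 and 0.061 m and x of slug2 in the frame of chip_pan between -0.106 and 0.106 m and y of slug2 in the frame of chip_pan between -0.061 and 0.061 m and x of slug3 in the frame of chip_pan between -0.106 and 0.106 m and y of slug3 in the frame of chip_pan between -0.061 and 0.061 m and x of slug4 in the frame of chip_pan between -0.106 and 0.106 m and y of slug4 in the frame of chip_pan between -0.061 and 0.061 m and x of slug5 in the frame of chip_pan between -0.106 and 0.106 m and y of slug5 in the frame of chip_pan between -0.061 and 0.061 m), for 0.2 s.
At the end, for the whole second after the job is handed in: Present blocks stand upright (0.15 rad) on the floor of the wooden tray; present slugs lie inside the metal pan; the scraper stands at rest on its mat, centre within 40 mm of the mat's centre; the stop bar is back within 0.1 rad of 0 and its nut within 0.2 rad of tight; all released (all of step 2 and x of block_plain in the frame of block_tray between -0.085 and 0.085 m and y of block_plain in the frame of block_tray between -0.05 and 0.05 m and z of each of block_plain, block_groove, block_step in the frame of block_tray below 0.012 m and angle between each of block_plain, block_groove, block_step's own z axis and vertical below 0.15 rad and linear speed of each of block_plain, block_groove, block_step, scraper below 0.02 m/s and x of block_groove in the frame of block_tray between -0.085 and 0.085 m and y of block_groove in the frame of block_tray between -0.05 and 0.05 m and x of block_step in the frame of block_tray between -0.085 and 0.085 m and y of block_step in the frame of block_tray between -0.05 and 0.05 m and horizontal distance between scraper and mat below 0.04 m and angle between scraper's own z axis and vertical below 0.1 rad and height (world z) of scraper below 0.012 m and value of joint stop_bar below 0.1 rad and value of joint clamp_nut below 0.2 rad and velocity of joint stop_bar below 0.05 rad/s); the robot touches nothing.
It fails at once if the fingers touch a slug (more than 0.5 N) (contact force between the fingers and slug0 above 0.5 N or contact force between the fingers and slug1 above 0.5 N or contact force between the fingers and slug2 above 0.5 N or contact force between the fingers and slug3 above 0.5 N or contact force between the fingers and slug4 above 0.5 N or contact force between the fingers and slug5 above 0.5 N).
It fails at once if a bystander (can, jar or bush) is moved more than 40 mm (distance of any of can, jar, bush from where it was at the start of the episode above 0.04 m).
It fails at once if the stop bar is away from home (over 0.3 rad) while its clamp nut is still or again tight (under 0.8 rad) (value of joint stop_bar above 0.3 rad and value of joint clamp_nut below 0.8 rad).
Of block_plain, block_groove, block_step only 2 to 3 are there at a start; the rules pass over those that are not, and their reading is None.
Of slug0, slug1, slug2, slug3, slug4, slug5 only 3 to 6 are there at a start; the rules pass over those that are not, and their reading is None.
At some moment in a run one of block_plain, block_groove, block_step, scraper may be knocked a few centimetres aside while the robot is not near it.
It also fails if it takes over 192 s, if anything falls off the work surface, if the arm or the gripper's body presses on something with over 40 N, if the wrist force passes 120 N, or if a joint passes its speed limit or range.

ROBOT

A 6-joint arm with a two-finger parallel gripper is mounted at the origin on the work surface. World frame = base frame: x ahead of the robot, y to its left, z up, the work surface at z = 0. Lengths are in mm, angles in rad, forces in N, time in s.
With the tool pointing down it reaches from about 425 to 1125 mm from the base axis. Payload 14.9 kg.
Tool frame: the origin (TCP) lies at the very end of the fingers, on their centre line; the grasp point (between the pads) lies 19 mm behind it; z points along the fingers, y is the direction in which the jaws open and shut (so a half turn about z gives the same grasp; the last joint's range is limited). The gripper opens to 91 mm and grips with 3 to 60 N. Pads are 32 mm wide; open, the fingers measure 118 mm over their backs; the gripper's body (76 mm by 178 mm) begins 60 mm behind the grasp point.
Start: joints at [-0.033, 0.379, 1.734, -0, 1.028, -0.033], TCP at [700.013, -0.006, 182.932] pointing down, gripper open.
Joint ranges: [-2.77, 2.77], [-0.74, 2.19], [0, 2.66], [-1.06, 4.2], [0.31, 2.87], [-3.08, 3.08]. Speed limits (rad/s): [1.89, 1.89, 2.39, 3.14, 3.14, 3.14].

INTERFACE

Orientations are given as a unit quaternion [w, x, y, z].
In Python, from workcell import ctrl gives the robot as it stands. Calls block until the motion is done:
- ctrl.movep(position, orientation): joint-space move of the TCP to a pose.
- ctrl.move_linear(position, rot=None, max_speed=150): straight line of the TCP; rot=None keeps the orientation; max_speed is the mean speed in mm/s.
- ctrl.movej(angles): joint-space move.
- ctrl.gripper_open() and ctrl.clamp(f_grip=None): open the fingers fully, or close them until they stop; f_grip is the grip in N (None keeps the last).
- ctrl.hold(seconds).
- ctrl.ik(position, orientation): joint angles nearest the present ones, or None.
- ctrl.sense(): the state.
- ctrl.camera(name): name is "scene" or "side" or "wrist"; returns (picture, depth): 420x560x3 uint8, red, green, blue; 420x560 float32, mm along the optical axis (not along the pixel's ray), 0 where there is no reading.
- ctrl.camera_info(name): a dict with "fovy" (degrees; the focal length in pixels is half the picture's height over the tangent of half this angle, whatever the lens; pixels are square), "cx", "cy" (the principal point, pixels), "world_from_camera" (4x4, takes a point from camera to world coordinates); the wrist camera has in their place "mount" (4x4, takes a point from camera to tool coordinates, whose origin is the TCP and whose axes are the flange's). Camera axes: x right, y down, z forward; pixel columns grow to the right and rows downward; lengths in mm; the calibration is good to about 2 mm. The wrist camera is an equidistant fisheye: a pixel r from the principal point sees the ray r / f radians off the axis. A picture is of the moment at which its call begins: read the wrist's pose just before it. camera_info takes no time and is no camera call.
A pose or a line that the arm cannot do raises ctrl.Unreachable and nothing moves.
- ctrl.close_job(): hands the job in, once; it reports no verdict.
Trained networks look in the newest picture that a camera, given by its name, has taken for a name from the list of things; names that differ only in an ending like _2 or _b are one class to them, and where a whole thing is asked for, a point or a joint stands for the part that bears it (a point fixed in the world has none). Each returns a list of dicts, best first, with "p" (0 to 1); they miss things now and then, are a little off and sometimes report something else, mostly with a low value. They report only what shows in the picture. A call takes as long as a camera call.
- ctrl.search_frame(camera, query): "bbox" ([centre column, centre row, width, height] in pixels, round what is visible of it).
- ctrl.tip_of(camera, query): "xy" ([column, row] in pixels: a listed point, or the origin of a listed thing).
The state is a dict: "time_s": time; "joint_pos": joint angles; "qvel": joint speeds; "effort": joint torques, N m; "tool_pos": TCP position; "ee_rot": TCP orientation; "contact_force": force on the tool from outside, world axes, zero at the start; "torque": the same for the moment, N m; "opening": finger opening in mm.
Only numpy, scipy, OpenCV 4.12 (cv2) and the standard library are available. Lean on these libraries where they do the work, as an engineer would, in place of code of your own. Each camera call takes 0.05 s, during which the arm holds its last target.

## Working session

There is one attempt and no reset: what is moved stays moved. The work goes in short steps, each a Python script; the robot and the scene stay as the last script left them, time stands still between calls to the robot, and variables do not carry over. Pictures are saved under pics/ and viewed, and the job is handed in when it is done.

```bash
ls; mkdir -p pics; python3 - <<'E'
from workcell import ctrl
import cv2
s=ctrl.sense();print(s)
for n in("scene","side","wrist"):
    p,d=ctrl.camera(n);cv2.imwrite(f"pics/a_{n}.png",p[:,:,::-1]);print(n,ctrl.camera_info(n))
    for q in ["die","stop_bar","clamp_nut","chip_pan","block_tray","mat","scraper","organiser","can","jar","bush","block_plain","block_groove","block_step","slug0","slug1"]:
        print(q,[(([int(v) for v in r['bbox']]),round(r['p'],2)) for r in ctrl.search_frame(n,q)][:7])
    for q in ["stop_pin","nut_center","die","mat","scraper"]:
        print(q,[(([int(v) for v in r['xy']]),round(r['p'],2)) for r in ctrl.tip_of(n,q)][:3])
E
```

```text
pics
{'time_s': 0.0, 'joint_pos': array([-3.33289220e-02,  3.79403752e-01,  1.73479932e+00, -5.94831727e-06,
        1.02854152e+00, -3.33030416e-02]), 'qvel': array([-8.99355911e-04, -2.40656491e-03, -1.38268245e-05,  1.31915186e-03,
       -2.29308253e-04, -2.78235410e-03]), 'effort': array([ 6.45993277e-04, -7.63727903e+01, -4.34372771e+01,  6.49972307e-02,
        4.23743343e-02, -1.55693674e-04]), 'tool_pos': array([ 6.99544193e+02, -1.22717542e-02,  1.82282470e+02]), 'ee_rot': array([-4.18874461e-04,  7.07114728e-01,  7.07098600e-01, -3.95341485e-04]), 'contact_force': array([ 0.28957393, -0.13249671, -0.31628539]), 'torque': array([-0.00886048,  0.00090994, -0.02416685]), 'opening': 91.54310815018111}
scene {'fovy': 46.04486420552034, 'cx': 279.44470968756497, 'cy': 216.9549093838135, 'world_from_camera': array([[ 6.15107513e-01,  5.69135349e-01, -5.45644299e-01,
         1.21433976e+03],
       [ 7.88405437e-01, -4.50769230e-01,  4.18597620e-01,
        -4.58047714e+02],
       [-7.72095769e-03, -6.87671474e-01, -7.25980944e-01,
         8.74961897e+02],
       [ 0.00000000e+
[... 3013 characters left out ...]
203, 311, 45, 35], 0.68)]
block_tray [([162, 56, 178, 108], 0.65)]
mat []
scraper []
organiser [([161, 57, 181, 104], 0.31)]
can [([129, 149, 47, 44], 0.56)]
jar [([90, 191, 10, 9], 0.43)]
bush [([349, 144, 47, 44], 0.95)]
block_plain []
block_groove [([154, 244, 20, 9], 0.57)]
block_step [([129, 150, 42, 45], 0.76), ([163, 56, 186, 105], 0.5)]
slug0 [([86, 149, 21, 17], 0.68), ([139, 191, 14, 7], 0.68), ([90, 193, 12, 15], 0.61), ([190, 161, 17, 22], 0.54)]
slug1 [([86, 149, 21, 17], 0.68), ([139, 191, 14, 7], 0.68), ([90, 193, 12, 15], 0.61), ([190, 161, 17, 22], 0.54)]
stop_pin [([110, 205], 0.79)]
nut_center [([217, 221], 0.66)]
die [([148, 191], 0.97)]
mat [([160, 60], 0.46)]
scraper []
```

View pics/a_scene.png

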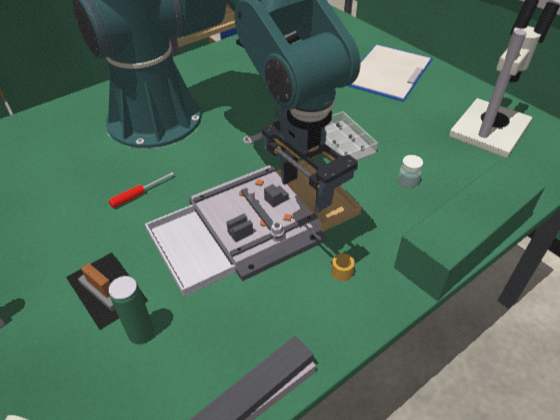

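View pics/a_side.png

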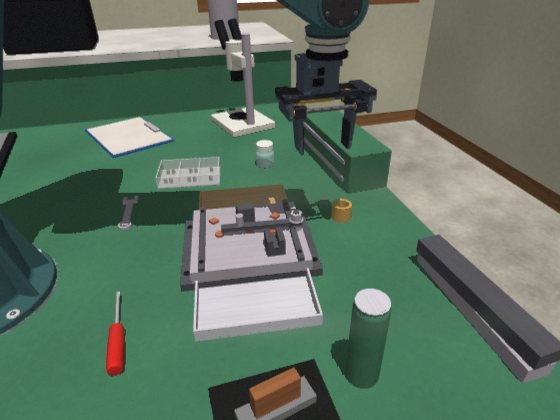

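View pics/a_wrist.png

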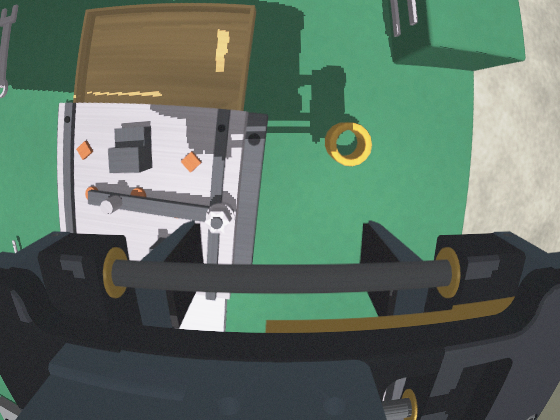

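```bash
cat > h.py <<'E'
from workcell import ctrl
import numpy as np, cv2
from scipy.spatial.transform import Rotation as R
def quat(yaw):
    # tool down; yaw=0: tool y along world x (start), rotated by yaw about world z
    r=R.from_euler('z',yaw)*R.from_quat([.70710678,.70710678,0,0])
    q=r.as_quat(); return [q[3],q[0],q[1],q[2]]
def T_tool(s):
    w,x,y,z=s['ee_rot'];T=np.eye(4);T[:3,:3]=R.from_quat([x,y,z,w]).as_matrix();T[:3,3]=s['tool_pos'];return T
class V:
    def __init__(s,n,tag=None):
        s.n=n; st=ctrl.sense(); s.p,s.d=ctrl.camera(n); i=ctrl.camera_info(n)
        s.f=210/np.tan(np.radians(i['fovy'])/2); s.cx,s.cy=i['cx'],i['cy']
        s.T=i['world_from_camera'] if n!='wrist' else T_tool(st)@i['mount']
        if tag: cv2.imwrite(f"pics/{tag}.png",s.p[:,:,::-1])
    def ray(s,uv):
        uv=np.atleast_2d(uv).astype(float);x=uv[:,0]-s.cx;y=uv[:,1]-s.cy
        if s.n=='wrist':
            r=np.hypot(x,y)+1e-9;th=r/s.f
            v=np.stack([x/r*np.tan(th),y/r*np.tan(th),np.ones_like(r)],1)
        else: v=np.stack([x/s.f,y/s.f,np.ones_like(x)],1)
        return v
    def at_depth(s,uv):
        uv=np.atleast_2d(uv);c=s.ray(uv)*s.d[uv[:,1].astype(int),uv[:,0].astype(int)][:,None]
        return c@s.T[:3,:3].T+s.T[:3,3]
    def at_z(s,uv,z):
        v=s.ray(uv)@s.T[:3,:3].T;o=s.T[:3,3];return o+v*((z-o[2])/v[:,2])[:,None]
    def cloud(s):
        u,v=np.meshgrid(np.arange(560),np.arange(420));P=s.at_depth(np.stack([u.ravel(),v.ravel()],1))
        P[s.d.ravel()==0]=np.nan
        return P.reshape(420,560,3)
    def pix(s,P):
        P=np.atleast_2d(P);c=(P-s.T[:3,3])@s.T[:3,:3]
        if s.n=='wrist':
            r=np.hypot(c[:,0],c[:,1])+1e-9;th=np.arctan2(r,c[:,2]);return np.stack([s.cx+s.f*th*c[:,0]/r,s.cy+s.f*th*c[:,1]/r],1)
        return np.stack([s.cx+s.f*c[:,0]/c[:,2],s.cy+s.f*c[:,1]/c[:,2]],1)
np.set_printoptions(precision=1,suppress=True)
E
python3 - <<'E'
from h import *
v=V('wrist')
C=v.cloud()
print(v.at_z([[217,221]],85), v.at_z([[110,205]],91),v.at_depth([[217,221],[110,205],[129,130],[148,160],[162,60],[349,150],[65,103],[243,110]]))
v=V('scene')
print(v.at_depth([[256,221],[101,278],[190,249],[410,172],[343,268],[130,310],[350,133]]))
ctrl.movep([560,-150,400],quat(0))
print(ctrl.sense()['time_s'])
v=V('wrist','b_wrist');np.save('b.npy',v.cloud())
for q in ["die","stop_bar","clamp_nut","chip_pan","block_tray","block_plain","block_groove","block_step","slug0","slug1","scraper"]:
        print(q,[(([int(x) for x in r['bbox']]),round(r['p'],2)) for r in ctrl.search_frame('wrist',q)][:7])
for q in ["stop_pin","nut_center","die","chip_pan","block_tray","scraper"]:
        print(q,[(([int(x) for x in r['xy']]),round(r['p'],2)) for r in ctrl.tip_of('wrist',q)][:3])
v=V('scene','b_scene');v=V('side','b_side')
E
```

```text
[[636.6 -23.   85. ]] [[523.1  -5.2  91. ]] [[637.4 -21.9  88.6]
 [523.1  -5.3  91. ]
 [539.7  69.4  65.2]
 [557.1  35.7  57.5]
 [555.9 152.8   5. ]
 [780.5  39.3   0.4]
 [444.1 109.2  52.2]
 [654.7  86.2   0.5]]
[[ 569.9  -31.4   48.5]
 [ 515.6 -379.7   65.3]
 [ 514.4 -179.6    6.7]
 [ 675.1  370.    49.9]
 [ 787.4   37.7   39.4]
 [ 661.4 -373.7  119.6]
 [ 424.3  407.8    5.5]]
4.5417
die [([270, 89, 167, 141], 0.66)]
stop_bar [([276, 85, 90, 20], 0.94), ([306, 58, 8, 11], 0.33)]
clamp_nut [([327, 92, 20, 18], 0.56)]
chip_pan [([257, 180, 123, 77], 0.69), ([307, 58, 14, 12], 0.37)]
block_tray [([276, 16, 122, 26], 0.89)]
block_plain []
block_groove [([290, 122, 29, 27], 0.94)]
block_step [([268, 49, 27, 28], 0.59), ([269, 89, 168, 140], 0.49)]
slug0 [([306, 58, 9, 12], 0.56)]
slug1 [([306, 58, 9, 12], 0.56)]
scraper [([245, 294, 22, 2], 0.63), ([257, 181, 125, 76], 0.38), ([269, 50, 23, 27], 0.17)]
stop_pin [([253, 77], 0.77), ([268, 85], 0.24)]
nut_center [([329, 91], 0.57), ([265, 87], 0.29)]
die [([266, 84], 0.93)]
chip_pan [([257, 173], 0.74)]
block_tray [([275, 3], 0.92), ([256, 176], 0.17)]
scraper []
```

View pics/b_wrist.png

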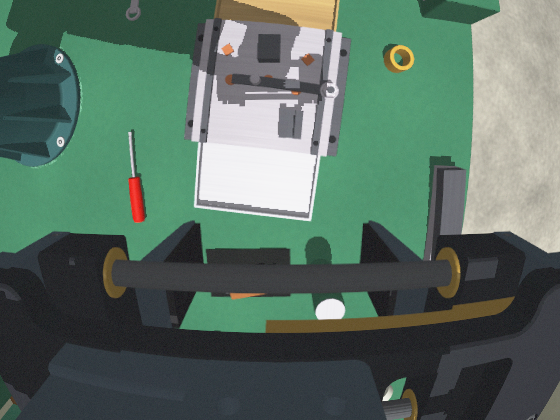

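```bash
python3 - <<'E'
from h import *
ctrl.movep([545,-60,390],quat(0))
v=V('wrist','c_wrist');C=v.cloud();np.save('c.npy',C)
import pickle;pickle.dump(v,open('c.pkl','wb'))
big=cv2.resize(v.p[20:250,130:400],None,fx=2.9,fy=2.6,interpolation=cv2.INTER_CUBIC);cv2.imwrite('pics/c_big.png',big[:,:,::-1])
for q in ["die","stop_bar","clamp_nut","chip_pan","block_tray","block_plain","block_groove","block_step","slug0","slug1","scraper"]:
        print(q,[(([int(x) for x in r['bbox']]),round(r['p'],2)) for r in ctrl.search_frame('wrist',q)][:7])
for q in ["stop_pin","nut_center","die","chip_pan","block_tray","block_groove","block_step","block_plain"]:
        r=ctrl.tip_of('wrist',q)[:3]
        print(q,[(([int(x) for x in a['xy']]),round(a['p'],2),v.at_depth([a['xy']])[0]) for a in r])
P=C.reshape(-1,3);P=P[~np.isnan(P[:,0])]
roi=P[(P[:,0]>380)&(P[:,0]<700)&(P[:,1]>-160)&(P[:,1]<150)]
print(np.histogram(roi[:,2],bins=np.arange(-6,110,2)))
E
```

```text
die [([277, 138, 170, 147], 0.71)]
stop_bar [([282, 139, 90, 19], 0.61)]
clamp_nut [([338, 147, 21, 21], 0.69)]
chip_pan [([264, 229, 124, 68], 0.87)]
block_tray [([285, 41, 135, 74], 0.62)]
block_plain [([237, 100, 12, 6], 0.28)]
block_groove [([298, 177, 28, 31], 0.85)]
block_step [([276, 99, 25, 25], 0.76), ([327, 310, 30, 20], 0.34)]
slug0 [([237, 99, 15, 8], 0.41), ([237, 133, 10, 10], 0.37)]
slug1 [([237, 99, 15, 8], 0.41), ([237, 133, 10, 10], 0.37)]
scraper []
stop_pin [([261, 134], 0.87, array([513.7,  -6.7,  89.6]))]
nut_center [([339, 147], 0.8, array([635.7, -25.9,  87. ]))]
die [([273, 134], 0.96, array([532.4,  -8.2,  68.5]))]
chip_pan [([265, 220], 0.78, array([ 514.7, -171.5,    4. ]))]
block_tray [([286, 47], 0.62, array([552.8, 150.1,   4.9]))]
block_groove [([295, 176], 0.73, array([567.6, -73.3,  79.9]))]
block_step [([275, 99], 0.86, array([536. ,  48.4,  79.6]))]
block_plain []
(array([   0,  105, 1909, 1804, 2331, 2043,  110,   11,   18,   18,   16,
         66, 1069,  947,   88,  134,   34,    0,    0,    0,    0,    0,
          0,   21, 2172, 9025, 1884,  124,  520, 1265,  265,   18,   11,
          4,   77,  418,  684,  171,   22,   10,   13,    8,  137,  559,
        141,   92,   22,   49,   70,    9,    0,    0,    0,    0,    0,
          0,    0]), array([ -6,  -4,  -2,   0,   2,   4,   6,   8,  10,  12,  14,  16,  18,
        20,  22,  24,  26,  28,  30,  32,  34,  36,  38,  40,  42,  44,
        46,  48,  50,  52,  54,  56,  58,  60,  62,  64,  66,  68,  70,
        72,  74,  76,  78,  80,  82,  84,  86,  88,  90,  92,  94,  96,
        98, 100, 102, 104, 106, 108]))
```

View pics/c_wrist.png

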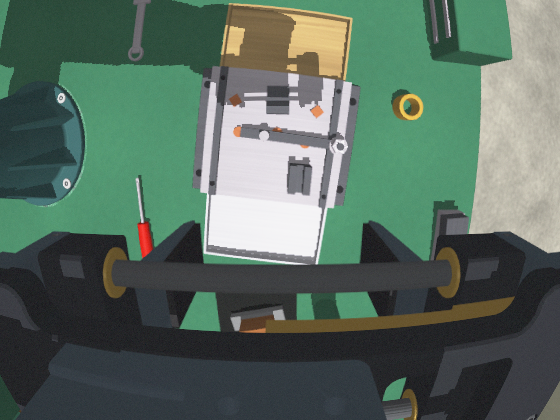

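View pics/c_big.png

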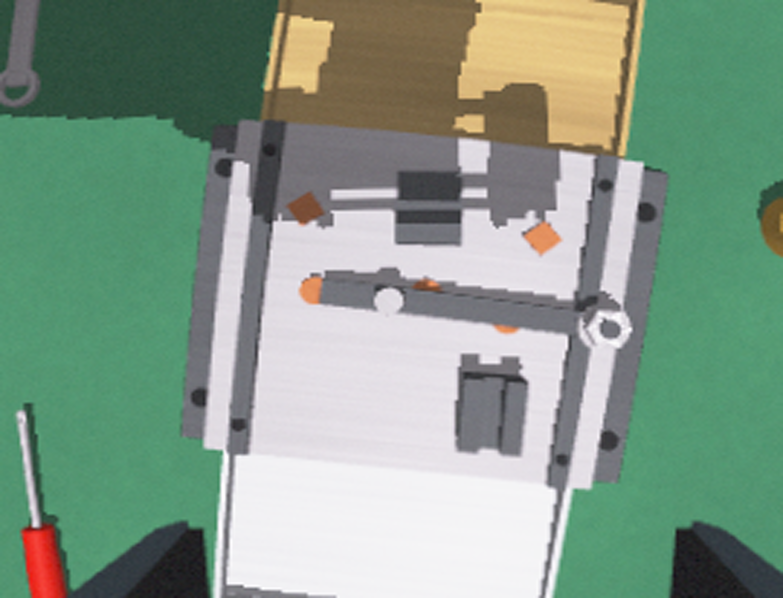

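View pics/b_side.png

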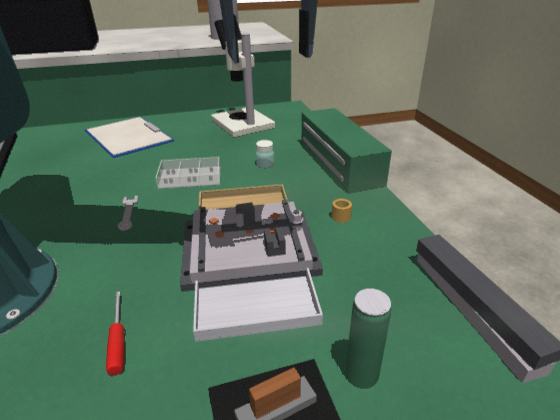

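```bash
python3 - <<'E'
from h import *
C=np.load('c.npy');P=C.reshape(-1,3);P=P[~np.isnan(P[:,0])]
import scipy.optimize as so
# fit die yaw/centre: rails points z 50.5..56 
roi=P[(P[:,0]>400)&(P[:,0]<690)&(P[:,1]>-140)&(P[:,1]<130)]
def tod(Q,c,yaw):
    d=Q[:,:2]-c;return np.stack([d[:,0]*np.cos(yaw)+d[:,1]*np.sin(yaw),-d[:,0]*np.sin(yaw)+d[:,1]*np.cos(yaw)],1)
c=np.array([532.,-8]);yaw=-.15
r=roi[(roi[:,2]>50)&(roi[:,2]<56)]
for it in range(6):
    l=tod(r,c,yaw)
    L=r[(abs(l[:,0]+96)<12)&(abs(l[:,1])<105)];Rr=r[(abs(l[:,0]-96)<12)&(abs(l[:,1])<105)]
    f=lambda p:np.concatenate([tod(L,c+[p[0],p[1]*0],p[2])[:,0]+96+p[1],tod(Rr,c+[p[0],0],p[2])[:,0]-96-p[1]])
    s=so.least_squares(f,[0,0,yaw],loss='soft_l1')
    c=c+[s.x[0],0];yaw=s.x[2]
print(c,yaw,'half gap err',s.x[1],len(L),len(Rr))
# y extents of face (z 42..48)
f=roi[(roi[:,2]>41)&(roi[:,2]<49)];l=tod(f,c,yaw);m=(abs(l[:,0])<85)
for x0 in (-70,-40,40,70):
    k=l[abs(l[:,0]-x0)<8][:,1];print(x0,np.percentile(k,[0,1,99,100]))
for z0,z1,n in((77,84,'blk'),(63,72,'mid'),(84,94,'nut/pin')):
    g=roi[(roi[:,2]>z0)&(roi[:,2]<z1)];l=tod(g,c,yaw)
    im=np.zeros((300,300),np.uint8);ij=np.round(l+150).astype(int);ok=((ij>=0)&(ij<300)).all(1);im[ij[ok,1],ij[ok,0]]=1
    im=cv2.morphologyEx(im,cv2.MORPH_CLOSE,np.ones((5,5)))
    n_,lab,st,ce=cv2.connectedComponentsWithStats(im)
    for i in range(1,n_):
        if st[i,4]>30: 
            pts=np.argwhere(lab==i)[:,::-1].astype(np.float32)-150
            print(n,cv2.minAreaRect(pts),st[i,4])
# slugs by colour in wrist image
import pickle;v=pickle.load(open('c.pkl','rb'))
hsv=cv2.cvtColor(v.p,cv2.COLOR_RGB2HSV);m=((hsv[...,0]<16)&(hsv[...,1]>120)).astype(np.uint8)
m[:,:205]=0;m[:70]=0;m[220:]=0;m[:,345:]=0
n_,lab,st,ce=cv2.connectedComponentsWithStats(m)
for i in range(1,n_):
    if st[i,4]>4: print('slug',st[i],ce[i],tod(v.at_z(ce[i],51),c,yaw))
E
```

```text
[532.2  -8. ] -0.12206102235791838 half gap err -0.39891275451285085 910 813
-70 [-114.3 -111.3  104.1  106.1]
-40 [-114.4 -111.6  103.9  105.9]
40 [-114.  -111.9  105.2  106.2]
70 [-114.1 -112.5  104.4  105.8]
blk ((38.32780456542969, -66.98975372314453), (12.400196075439453, 46.35237121582031), 1.7899105548858643) 533
blk ((62.23103713989258, -66.42759704589844), (12.03801441192627, 46.80145263671875), 3.3664605617523193) 505
blk ((-0.369232177734375, 47.453853607177734), (35.101829528808594, 26.295364379882812), 7.125016689300537) 890
mid ((49.599552154541016, -66.59049987792969), (33.010215759277344, 46.80411148071289), 2.726310968399048) 523
mid ((49.93233871459961, 0.1205902099609375), (29.3747615814209, 126.39583587646484), 85.60128784179688) 1757
mid ((-37.0, -1.5), (34.0, 17.0), 0.0) 481
mid ((-2.570798873901367, 71.06195831298828), (34.656402587890625, 18.425764083862305), 3.814074993133545) 602
nut/pin ((104.91764831542969, -3.0705947875976562), (21.476116180419922, 24.296213150024414), 40.601295471191406) 406
nut/pin ((-14.55882453918457, -1.7352962493896484), (14.794672966003418, 14.794672966003418), 75.96376037597656) 189
slug [230  94  11  12  76] [234.9  99.8] [[-70.9  50.2]]
slug [311 106  12  11  80] [316.6 110.9] [[64.9 47.9]]
slug [234 127   7  10  55] [237.  131.2] [[-61.6  -1.7]]
slug [273 128   8   4  23] [276.8 129.4] [[3.8 8.6]]
slug [301 145   7   3  11] [304.2 146.3] [[ 52.3 -13.5]]
```

```bash
cat >> h.py <<'E'
D=np.array([531.8,-11.0]);YAW=-0.122
def W(x,y,z=None):
    c,s=np.cos(YAW),np.sin(YAW);p=[D[0]+c*x-s*y,D[1]+s*x+c*y]
    return p if z is None else p+[z]
def L(P):
    d=np.atleast_2d(P)[:,:2]-D;c,s=np.cos(YAW),np.sin(YAW);return np.stack([d[:,0]*c+d[:,1]*s,-d[:,0]*s+d[:,1]*c],1)
class VV(V):
    def __init__(s,n,img):
        s.n=n;i=ctrl.camera_info(n);s.f=210/np.tan(np.radians(i['fovy'])/2); s.cx,s.cy=i['cx'],i['cy'];s.T=i['world_from_camera'];s.p=cv2.imread(img)[:,:,::-1].copy()
def overlay(v,name,sc=3,crop=(150,320,130,390)):
    im=cv2.resize(v.p[:,:,::-1],None,fx=sc,fy=sc,interpolation=cv2.INTER_CUBIC)
    def pl(pts,col):
        q=(v.pix(np.array(pts))*sc+sc/2-.5).astype(np.int32);cv2.polylines(im,[q.reshape(-1,1,2)],True,col,1)
    rect=lambda x0,x1,y0,y1,z:[W(x0,y0,z),W(x1,y0,z),W(x1,y1,z),W(x0,y1,z)]
    pl(rect(-102,-90,-110,110,53),(0,255,255));pl(rect(90,102,-110,110,53),(0,255,255))
    pl(rect(-110,110,-240,-110,25),(255,0,0));pl(rect(-110,110,110,240,25),(255,0,0))
    pl([W(105+11*np.cos(t),11*np.sin(t),85) for t in np.arange(0,6.28,.3)],(0,0,255))
    pl([W(-15+8*np.cos(t),8*np.sin(t),91) for t in np.arange(0,6.28,.3)],(0,0,255))
    a,b,c,d=crop;im=im[a*sc:b*sc,c*sc:d*sc];cv2.imwrite(name,im)
E
python3 - <<'E'
from h import *
overlay(VV('scene','pics/b_scene.png'),'pics/o_scene.png')
overlay(VV('side','pics/b_side.png'),'pics/o_side.png',3,(170,340,150,410))
import pickle
v=VV('scene','pics/b_scene.png');v.n='wrist'
w=pickle.load(open('c.pkl','rb'));overlay(w,'pics/o_wrist.png',3,(0,200,170,400))
E
```

```text
(no output)
```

View pics/o_scene.png

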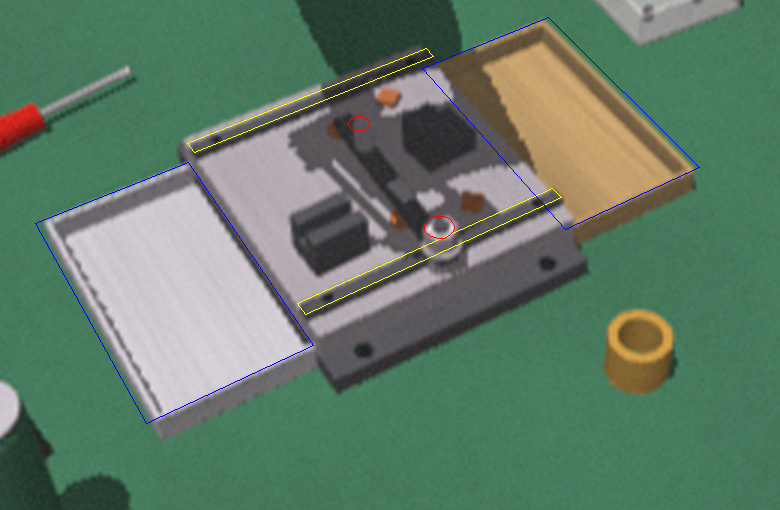

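View pics/o_side.png

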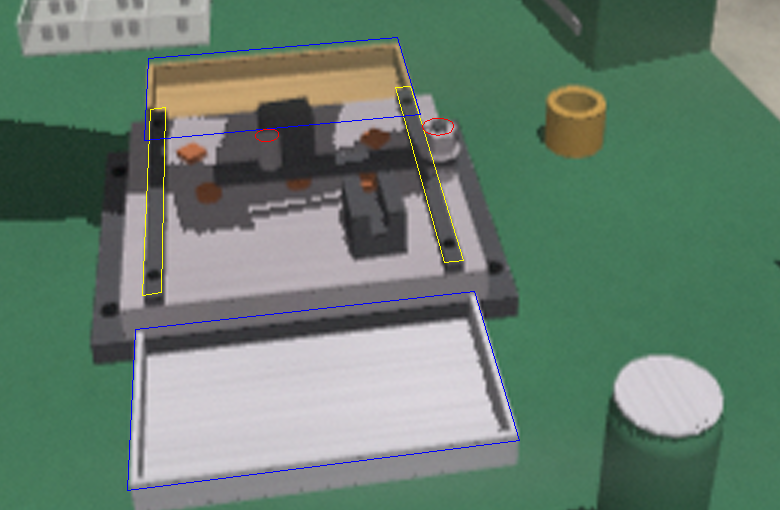

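View pics/o_wrist.png

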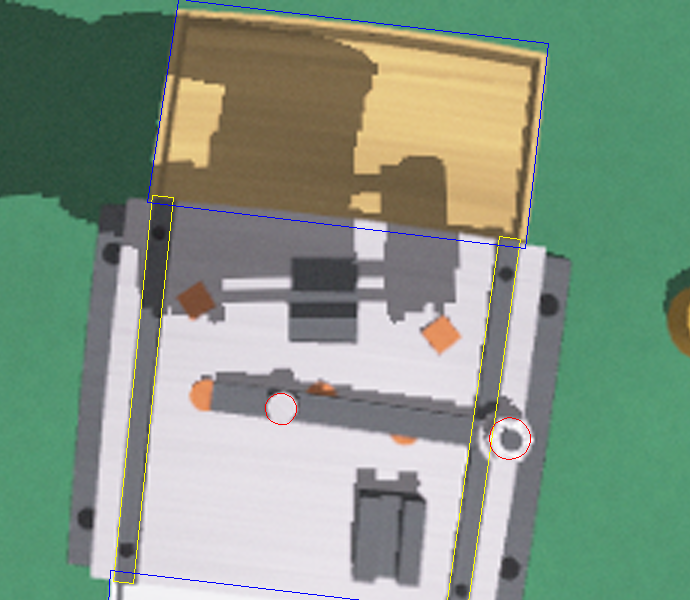

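```bash
python3 - <<'E'
from h import *
def pick(x,y,yaw,z):
    q=quat(YAW+yaw)
    ctrl.movep(W(x,y,130),q)
    ctrl.move_linear(W(x,y,z),max_speed=150)
    ctrl.clamp(30)
    s=ctrl.sense();print('grip',s['opening'],s['tool_pos'],s['contact_force'],s['time_s'])
    ctrl.move_linear(W(x,y,140),max_speed=200)
    print(ctrl.sense()['opening'],ctrl.sense()['contact_force'])
def place(x,y,z):
    q=quat(YAW)
    ctrl.movep(W(x,175+y,140),q)
    ctrl.move_linear(W(x,175+y,z+15),max_speed=200)
    ctrl.move_linear(W(x,175+y,z),max_speed=40)
    print('place',ctrl.sense()['contact_force'],ctrl.sense()['tool_pos'])
    ctrl.gripper_open()
    ctrl.move_linear(W(x,175+y,120),max_speed=250)
pick(-1.5,56,0.09,57)
place(-40,-18,57-45+4+1)
pick(50,-64,0.045,57)
place(40,22,57-45+4+1)
ctrl.movep(W(0,-60,390),quat(YAW))
v=V('wrist','d_wrist');np.save('d.npy',v.cloud());print(ctrl.sense()['time_s'])
overlay(v,'pics/d_o.png',3,(0,200,150,400))
E
```

```text
grip 0.5185853100581451 [537.1  44.8  57. ] [-0.  -0.5  0.9] 10.0833
0.5036221005527973 [-0.3  0.4  0.3]
place [ 0.1 -0.5  0.3] [511.2 149.7  17. ]
grip 0.6140414391955386 [573.6 -80.6  57. ] [1.2 0.6 0.4] 17.275
0.943177095212413 [-0.8  1.5  0.1]
place [ 0.3  1.  -0.5] [595.4 179.7  16.9]
23.475
```

View pics/d_o.png

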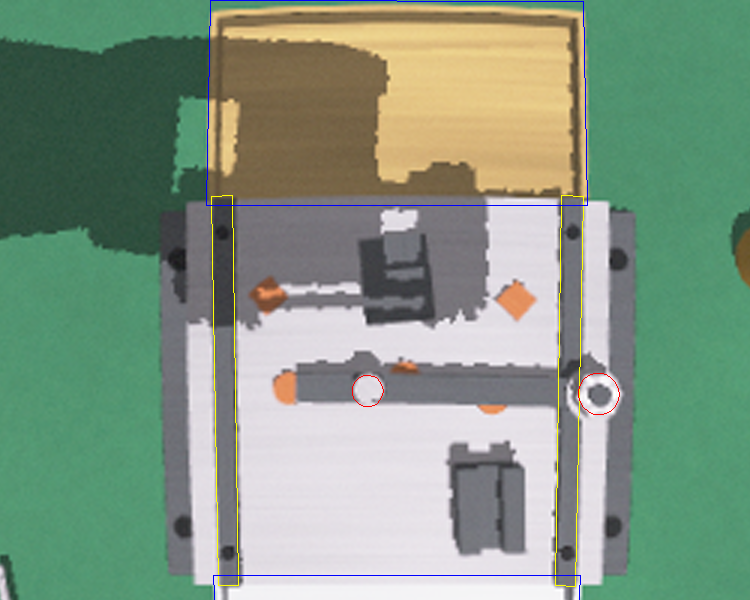

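```bash
python3 - <<'E'
from h import *
q=quat(YAW+.045)
print(ctrl.sense()['opening'])
ctrl.movep(W(50,-64,130),q)
V('wrist','e_w1')
ctrl.move_linear(W(50,-64,57),max_speed=150)
V('wrist','e_w2');v=V('side','e_s2');cv2.imwrite('pics/e_s2b.png',cv2.resize(v.p[120:320,160:400,::-1],None,fx=3,fy=3))
print(ctrl.sense())
E
```

```text
91.10063271822187
{'time_s': 25.2917, 'joint_pos': array([-0.2,  0.4,  2. ,  0. ,  0.7, -0.1]), 'qvel': array([-0., -0.,  0., -0., -0.,  0.]), 'effort': array([ -0. , -64.6, -32.7,   0. ,   0.1,   0. ]), 'tool_pos': array([574.6, -80.8,  58.3]), 'ee_rot': array([0. , 0.7, 0.7, 0. ]), 'contact_force': array([-0. ,  0.4,  0.7]), 'torque': array([ 0. , -0. , -0.1]), 'opening': 91.12496582426705}
```

View pics/e_s2b.png

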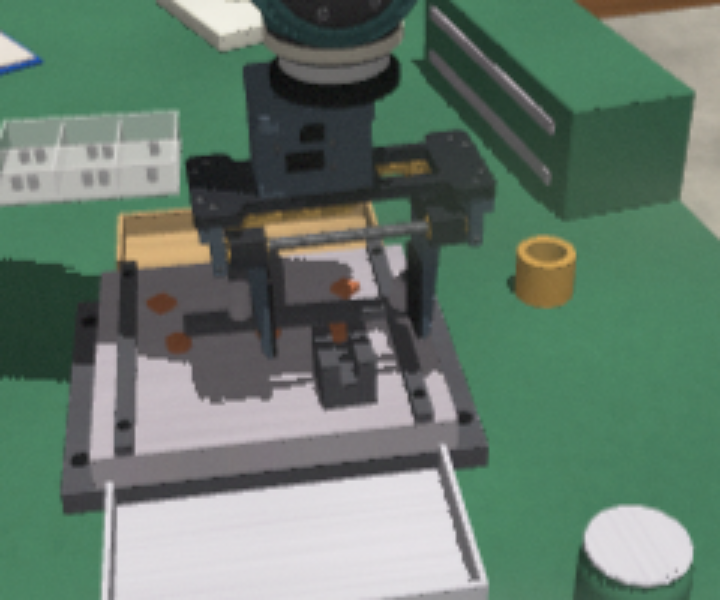

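View pics/e_w2.png

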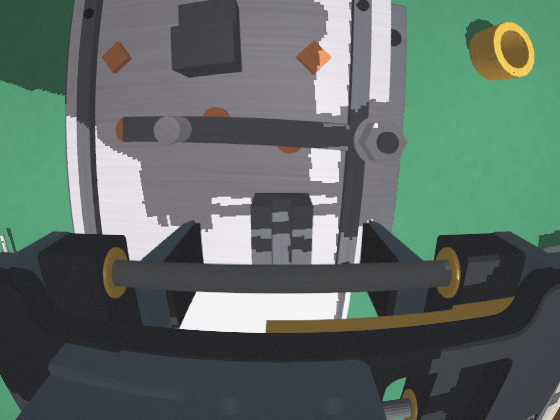

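```bash
python3 - <<'E'
from h import *
v=VV('side','pics/e_s2.png')
for n,P in (('tcp',[574.6,-80.8,58.3]),('fl',W(0,-64,58.3)),('fr',W(100,-64,58.3)),('btop',W(50,-64,81))):
    print(n,(v.pix(P)-[160,120])*3)
w=VV('scene','pics/e_s2.png')
s=ctrl.sense();print(s['tool_pos'],s['joint_pos'])
W_=V('wrist')
for n,P in (('btop+',W(50,-41,81)),('btop0',W(50,-64,81)),('TCP',s['tool_pos'])): print(n,W_.pix(P))
C=W_.cloud()
for uv in [(265,210),(305,215),(265,245),(290,260),(200,230),(365,230),(200,50)]: print(uv,C[uv[1],uv[0]],L(C[uv[1],uv[0]]))
E
```

```text
tcp [[344.3 368. ]]
fl [[268.2 375.8]]
fr [[416.3 360.5]]
btop [[341.9 340.6]]
[574.6 -80.8  58.3] [-0.2  0.4  2.   0.   0.7 -0.1]
btop+ [[282.5 207. ]]
btop0 [[280.7 244.7]]
TCP [[282.1 232.1]]
(265, 210) [566.3 -58.9  80.6] [[ 40.1 -43.3]]
(305, 215) [588.9 -63.2  82.2] [[ 63.  -44.8]]
(265, 245) [564.4 -80.2  80.8] [[ 40.8 -64.7]]
(290, 260) [578.4 -98.   65.4] [[ 56.8 -80.7]]
(200, 230) [529.7 -64.6  91.8] [[  4.5 -53.5]]
(365, 230) [620.6 -70.4  95.7] [[ 95.4 -48.1]]
(200, 50) [537.5  35.7  79.9] [[ 0.  47.1]]
```

```bash
python3 - <<'E'
from h import *
s=ctrl.sense();T=T_tool(s)
fl=(T@[0,-46,0,1])[:3];fr=(T@[0,46,0,1])[:3]
for n in('side','scene','wrist'):
    v=V(n);im=cv2.resize(v.p[:,:,::-1],None,fx=3,fy=3)
    for dz,col in((0,(0,0,255)),(20,(255,0,255))):
      for P in(fl,fr):
        q=v.pix(P+[0,0,dz])[0]*3+1;cv2.drawMarker(im,tuple(int(a) for a in q),col,0,14,1)
    a=v.pix((fl+fr)/2)[0]*3
    x0=int(max(0,a[0]-380));y0=int(max(0,a[1]-300));cv2.imwrite(f'pics/f_{n}.png',im[y0:y0+560,x0:x0+760])
E
```

```text
(no output)
```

View pics/f_side.png

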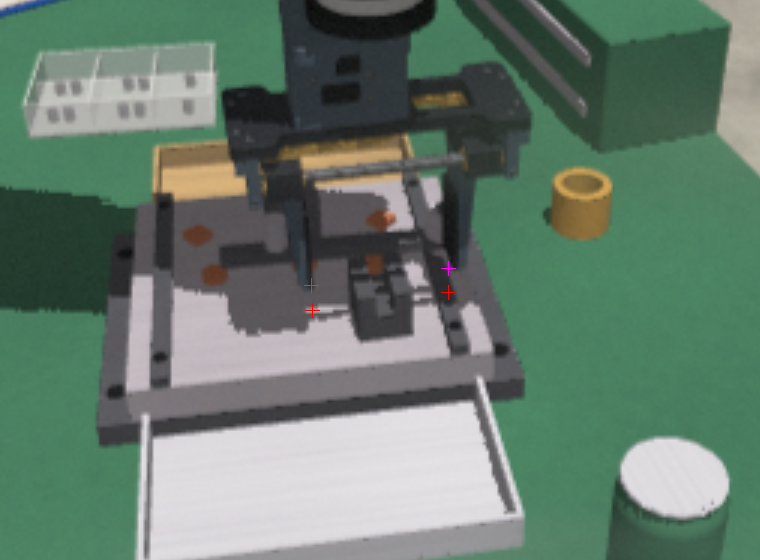

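View pics/f_scene.png

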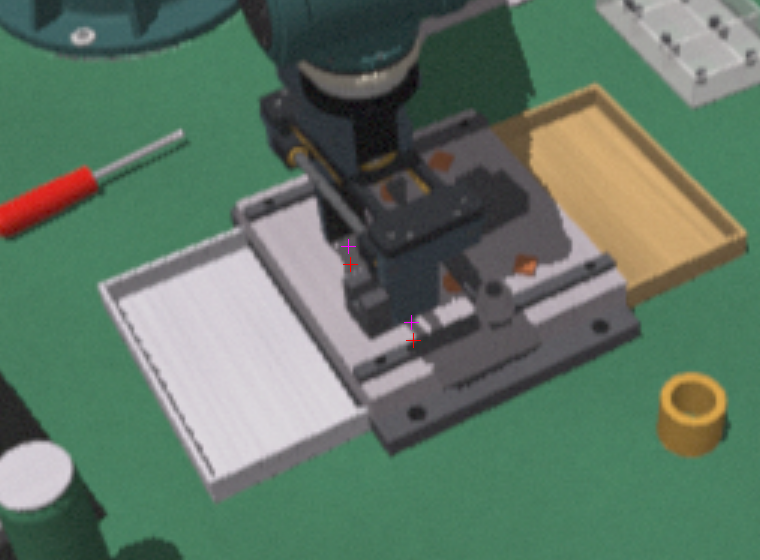

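View pics/f_wrist.png

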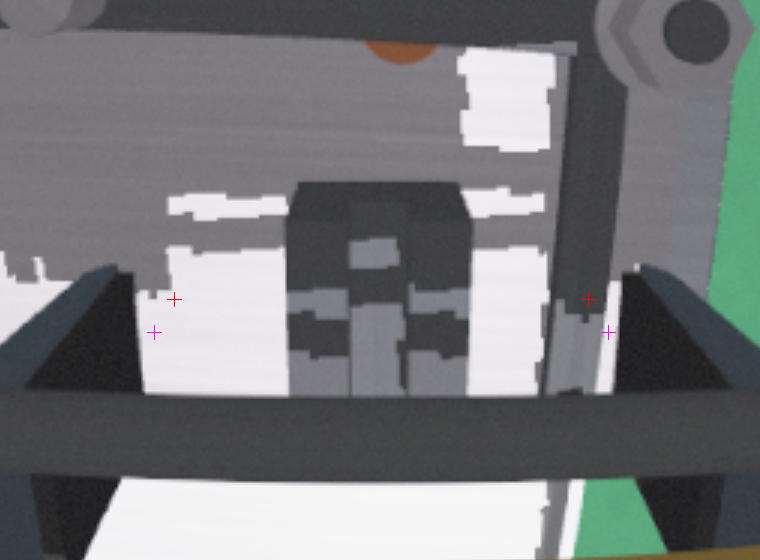

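```bash
python3 - <<'E'
from h import *
s=ctrl.sense();T=T_tool(s);print(T)
for n in('side','scene','wrist'):
    v=V(n);P=v.cloud().reshape(-1,3);P=P[~np.isnan(P[:,0])]
    t=(P-T[:3,3])@T[:3,:3]
    m=(t[:,2]<0+10)&(t[:,2]>-75)&(abs(t[:,1])>30)&(abs(t[:,1])<75)&(abs(t[:,0])<50)
    t=t[m];
    for lo in range(-75,10,5):
        k=t[(t[:,2]>=lo)&(t[:,2]<lo+5)]
        for sg in(-1,1):
            kk=k[k[:,1]*sg>0]
            if len(kk)>3: print(n,lo,sg,len(kk),np.percentile(kk[:,0],[5,95]),np.percentile(kk[:,1],[5,95]))
E
```

```text
[[  0.1   1.    0.  574.1]
 [  1.   -0.1  -0.  -80.7]
 [ -0.    0.   -1.   57.7]
 [  0.    0.    0.    1. ]]
side -75 -1 16 [-20.  -16.2] [-57.2 -47.3]
side -75 1 22 [-19.5  12.1] [44.9 55.3]
side -70 -1 14 [-19.4 -15.7] [-57.2 -47.4]
side -70 1 21 [-19.2  13.5] [45.1 53.9]
side -65 -1 11 [-19.4 -16.5] [-56.5 -47.7]
side -65 1 22 [-18.8  11.9] [44.9 55.6]
side -60 -1 8 [-19.2 -15.5] [-55.8 -46.8]
side -60 1 18 [-19.1  13.6] [45.  54.2]
side -55 -1 19 [-19.3  -5.2] [-56.7 -46.5]
side -55 1 22 [-18.9  12.6] [45.  53.8]
side -50 -1 13 [-19.5 -15.9] [-55.4 -46.8]
side -50 1 19 [-20.   13.9] [45.1 53.8]
side -45 -1 9 [-18.8 -15.6] [-54.9 -47.8]
side -45 1 17 [-19.7  14. ] [45.  53.7]
side -40 -1 12 [-19.7 -16.3] [-55.1 -47.4]
side -40 1 19 [-19.   13.1] [45.1 52.1]
side -35 -1 6 [-19.2 -17.1] [-53.2 -48.3]
side -35 1 15 [-19.2  13.8] [45.  50.6]
side 0 1 18 [-34.5  42.3] [39.9 51.9]
side 5 1 176 [-47.9  41.4] [39.3 51.7]
scene -75 -1 17 [-16.3   6.3] [-52.6 -44.2]
scene -75 1 23 [-15.9  17.1] [52.7 59. ]
scene -70 -1 13 [-16.2   7. ] [-53.9 -45.1]
scene -70 1 25 [-16.2  14.9] [52.6 58.3]

[... 974 characters left out ...]
rist -65 1 187 [-13.7  18.1] [44.6 53.8]
wrist -60 -1 160 [-13.9  18. ] [-55.3 -46.1]
wrist -60 1 149 [-14.6  17.9] [44.5 53.5]
wrist -55 -1 149 [ 2.2 17.7] [-54.3 -46.1]
wrist -55 1 142 [ 3.1 17.8] [44.6 53. ]
wrist -50 -1 131 [ 1.  17.9] [-54.2 -46.3]
wrist -50 1 148 [ 0.8 17.7] [44.7 53.1]
wrist -45 -1 141 [-1.1 17.9] [-53.2 -46.3]
wrist -45 1 147 [-1.2 17.9] [44.6 52.1]
wrist -40 -1 146 [-3.5 17.9] [-53.4 -46.2]
wrist -40 1 123 [-3.6 18. ] [44.5 51.6]
wrist -35 -1 108 [-5.4 17.9] [-51.5 -46.2]
wrist -35 1 106 [-5.6 17.7] [44.6 49.9]
wrist -15 1 67 [47.  49.9] [49.2 62.1]
wrist -10 1 5 [46.9 48.9] [50.2 59.5]
wrist 0 1 1120 [-20.7  46.2] [40.7 52. ]
wrist 5 1 871 [-19.8  46. ] [39.9 52. ]
```

```bash
python3 - <<'E'
from h import *
s=ctrl.sense();T=T_tool(s)
for n in('side','scene','wrist'):
    v=V(n);P=v.cloud().reshape(-1,3);P=P[~np.isnan(P[:,0])]
    t=(P-T[:3,3])@T[:3,:3]
    m=(t[:,2]<-2)&(t[:,2]>-75)&(abs(t[:,1])>43)&(abs(t[:,1])<60)&(abs(t[:,0])<20)
    t=t[m];print(n,np.histogram(t[:,2],bins=np.arange(-44,-2,2)),np.sort(t[:,2])[-5:])
E
```

```text
side (array([11,  8, 16,  9, 12,  7,  7,  4,  0,  0,  0,  0,  0,  0,  0,  0,  0,
        0,  0,  0]), array([-44, -42, -40, -38, -36, -34, -32, -30, -28, -26, -24, -22, -20,
       -18, -16, -14, -12, -10,  -8,  -6,  -4])) [-30.3 -29.7 -29.5 -29.4 -29.1]
scene (array([14, 18, 15, 15, 10,  9,  3,  0,  0,  0,  0,  0,  0,  0,  0,  0,  0,
        0,  0,  0]), array([-44, -42, -40, -38, -36, -34, -32, -30, -28, -26, -24, -22, -20,
       -18, -16, -14, -12, -10,  -8,  -6,  -4])) [-32.2 -32.1 -32.  -31.2 -30.7]
wrist (array([111, 119, 104, 107, 102, 103,  55,   4,   0,   0,   0,   0,   0,
         0,   0,   0,   0,   0,   0,   0]), array([-44, -42, -40, -38, -36, -34, -32, -30, -28, -26, -24, -22, -20,
       -18, -16, -14, -12, -10,  -8,  -6,  -4])) [-30.1 -29.9 -29.8 -29.7 -29.6]
```

```bash
cat >> h.py <<'E'
OFF=30.0
def mv(x,y,z,sp=150,rot=None): ctrl.move_linear(W(x,y,z-OFF),rot,max_speed=sp)   # z = real finger end
def mp(x,y,z,yaw): ctrl.movep(W(x,y,z-OFF),quat(YAW+yaw))
def st(tag=''):
    s=ctrl.sense();print(tag,'t',round(s['time_s'],1),'op',round(s['opening'],1),'p',s['tool_pos'],'L',L(s['tool_pos'])[0],'F',s['contact_force'],'M',s['torque'],'j',np.round(s['joint_pos'],2));return s
def place(x,y,z):
    mp(x,175+y,150,0)
    mv(x,175+y,z+15,200)
    mv(x,175+y,z,40); st('place')
    ctrl.gripper_open()
    mv(x,175+y,120,250); st('up')
E
python3 - <<'E'
from h import *
mv(50,-64,65,60);st('a')
mv(50,-64,57,40);st('b')
ctrl.clamp(35);st('c')
mv(50,-64,75,60);st('d')
E
```

```text
a t 26.3 op 91.2 p [573.4 -80.6  34.5] L [ 49.7 -64. ] F [0.4 0.9 1.3] M [ 0. -0. -0.] j [-0.2  0.4  2.  -0.   0.7 -0.1]
b t 26.7 op 91.4 p [573.5 -80.6  26.8] L [ 49.8 -64. ] F [ 0.3 -0.2  0.1] M [-0.  0.  0.] j [-0.2  0.4  2.  -0.   0.7 -0.1]
c t 27.5 op 36.0 p [573.7 -80.6  27. ] L [ 50.1 -64. ] F [1.3 0.2 1. ] M [ 0.1 -0.  -0. ] j [-0.2  0.4  2.   0.   0.7 -0.1]
d t 28.0 op 35.8 p [573.8 -80.6  45.4] L [ 50.2 -64. ] F [ 0.7 -0.6 -3.5] M [ 0. -0.  0.] j [-0.2  0.4  2.  -0.   0.7 -0.1]
```

```bash
python3 - <<'E'
from h import *
mv(50,-64,150,250)
place(40,22,57-45+4+1)
mp(-1.5,56,110,0.09)
mv(-1.5,56,57,120);ctrl.clamp(35);st('c')
mv(-1.5,56,150,250);st('d')
place(-40,-18,57-45+4+1)
mp(0,-60,420,0)
v=V('wrist','g_wrist');np.save('g.npy',v.cloud())
overlay(v,'pics/g_o.png',3,(0,200,150,400))
E
```

```text
place t 30.7 op 36.1 p [595.4 179.7 -13.1] L [ 39.9 197. ] F [ 0.2  0.1 -4.1] M [-0.  0. -0.] j [ 0.3  0.5  1.9 -0.   0.7  0.4]
up t 32.2 op 91.3 p [595.6 179.7  90.5] L [ 40.1 197. ] F [-0.2 -0.5 -0.4] M [-0.   0.1 -0. ] j [ 0.3  0.4  1.9 -0.   0.8  0.4]
c t 34.4 op 35.7 p [537.3  44.7  27.1] L [-1.3 56. ] F [ 1.4 -2.2 -0.2] M [-0.1 -0.3 -0. ] j [ 0.   0.4  2.1 -0.   0.7  0.1]
d t 34.9 op 36.1 p [536.4  44.8 119.1] L [-2.2 55.9] F [-0.3  0.1 -4.2] M [-0.   0.1  0. ] j [0.  0.2 2.1 0.  0.8 0.1]
place t 36.6 op 35.8 p [511.1 149.7 -13.1] L [-40.1 157. ] F [-0.3  0.3 -3.7] M [-0.  0. -0.] j [0.2 0.5 2.1 0.  0.6 0.4]
up t 38.2 op 91.2 p [511.3 149.7  90.3] L [-39.9 157. ] F [-1.4  0.2  0.2] M [0. 0. 0.] j [ 0.2  0.3  2.1 -0.   0.8  0.4]
```

View pics/g_o.png

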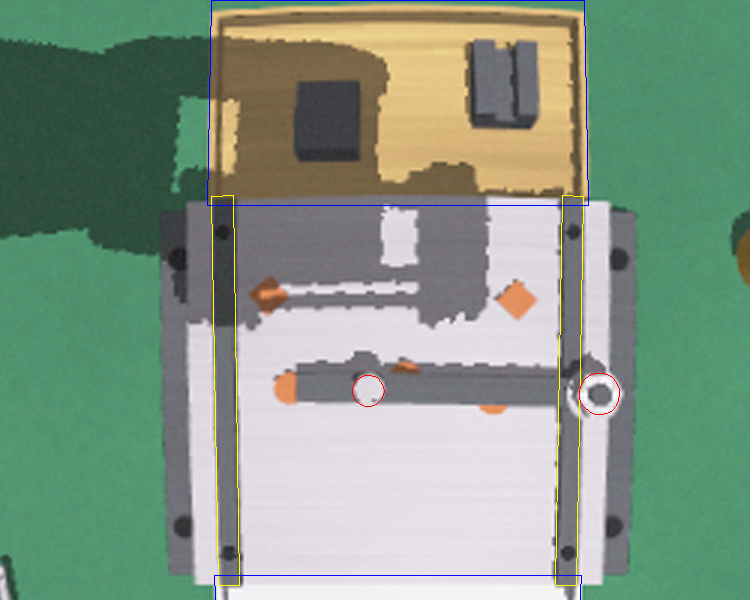

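```bash
python3 - <<'E'
from h import *
H=np.pi/2
mp(105,0,115,-H)
mv(105,0,71,100);st('dn')
ctrl.clamp(40);st('grip')
for a in (.3,.6,.9,1.2,1.45):
    mp(105,0,71,-H+a);st(a)
V('wrist','n_w')
v=V('side');cv2.imwrite('pics/n_s.png',cv2.resize(v.p[120:320,160:400,::-1],None,fx=3,fy=3))
ctrl.gripper_open();st('rel')
mv(105,0,115,150);st('up')
E
```

```text
dn t 41.7 op 90.9 p [636.  -23.8  40.8] L [105.  -0.] F [-0.2  0.5 -0.1] M [ 0.1  0.1 -0. ] j [-0.1  0.5  1.9 -0.   0.8  1.6]
grip t 42.7 op 22.0 p [635.9 -24.   41. ] L [104.9  -0.2] F [-1.  -3.3  0.7] M [-0.6  0.3  0.1] j [-0.1  0.5  1.9 -0.   0.8  1.6]
0.3 t 43.1 op 21.3 p [636.  -24.2  41. ] L [105.1  -0.4] F [-1.1 -6.4  0.5] M [-1.   0.2  0.1] j [-0.1  0.5  1.9 -0.   0.8  1.3]
0.6 t 43.5 op 21.7 p [636.1 -24.5  41. ] L [105.2  -0.7] F [-0.2 -7.5 -0.7] M [-1.6  0.1  0.1] j [-0.1  0.5  1.9 -0.   0.8  1. ]
0.9 t 43.9 op 21.6 p [636.3 -24.7  41. ] L [105.4  -0.9] F [ 1.  -9.4 -1.3] M [-1.8 -0.1  0.1] j [-0.1  0.5  1.9 -0.   0.8  0.7]
1.2 t 44.3 op 21.3 p [636.5 -24.8  41. ] L [105.6  -1. ] F [  2.2 -11.9  -3.5] M [-2.1 -0.4  0.2] j [-0.1  0.5  1.9 -0.   0.8  0.4]
1.45 t 44.7 op 21.9 p [636.7 -24.9  41. ] L [105.8  -1. ] F [  5.4 -12.5  -3.3] M [-2.2 -0.7  0.1] j [-0.1  0.5  1.9 -0.   0.8  0.2]
rel t 45.9 op 91.2 p [636.  -23.8  41. ] L [105.  -0.] F [ 0.3  0.3 -0.2] M [-0.   0.1 -0. ] j [-0.1  0.5  1.9  0.   0.8  0.2]
up t 46.3 op 91.4 p [636.2 -23.8  85.2] L [105.1  -0. ] F [ 0.5 -0.2 -0.1] M [-0.   0.1 -0.1] j [-0.1  0.4  1.9 -0.   0.8  0.2]
```

View pics/n_s.png

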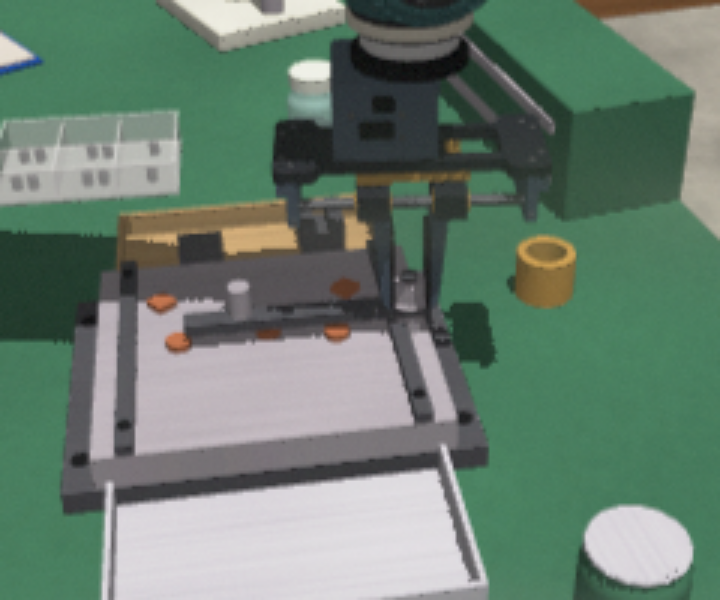

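```bash
python3 - <<'E'
from h import *
mv(105,-40,115,200)
v=V('wrist','n2_w');cv2.imwrite('pics/n2.png',cv2.resize(v.p[100:280,180:400,::-1],None,fx=3,fy=3))
st()
E
```

```text
t 46.7 op 91.1 p [630.6 -63.6  84.1] L [104.5 -40.1] F [-0.2  0.3 -0.3] M [-0. -0. -0.] j [-0.1  0.4  1.9  0.   0.8  0.1]
```

View pics/n2.png

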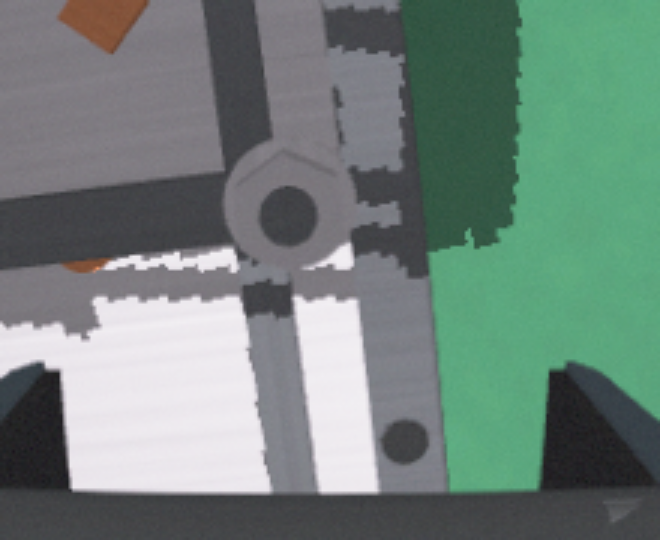

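```bash
python3 - <<'E'
from h import *
H=np.pi/2
px,py=105.5,-0.5
def pin(a): return px-120*np.cos(a),py+120*np.sin(a)
x,y=pin(0)
mp(x,y,125,H)
mv(x,y,71,100);st('dn')
ctrl.clamp(15);st('grip')
for a in np.linspace(0,1.53,11)[1:]:
    x,y=pin(a); ctrl.move_linear(W(x,y,71-OFF),quat(YAW+H-a),max_speed=80)
    if a>0.1: s=ctrl.sense();print(round(a,2),s['opening'],s['contact_force'],L(s['tool_pos'])[0]-[x,y])
st('end')
ctrl.gripper_open();st('open')
mv(x,y,130,150)
mp(0,-60,420,0)
v=V('wrist','k_wrist')
overlay(v,'pics/k_o.png',3,(0,200,150,400));st()
V('scene','k_scene');V('side','k_side')
E
```

```text
dn t 48.9 op 91.2 p [517.6  -9.8  41.2] L [-14.3  -0.5] F [-0.2 -0.5  0.2] M [ 0.1 -0.1 -0. ] j [-0.1  0.3  2.1 -0.   0.7 -1.5]
grip t 50.0 op 15.1 p [517.3  -9.6  41. ] L [-14.6  -0.4] F [-0.6  1.1  0.7] M [0.4 0.  0. ] j [-0.1  0.3  2.1  0.   0.7 -1.5]
0.15 15.36150350874677 [-0.9  1.   1.5] [-0.1  0. ]
0.31 15.421479508511917 [-2.2  1.8  1.1] [-0.2 -0.2]
0.46 15.305618092218383 [-3.6  4.6  3.3] [-0.3 -0.2]
0.61 15.493231813971645 [-4.4  5.3  3.6] [-0.3 -0.1]
0.76 15.554245116165289 [-3.6  6.2  1.8] [-0.3  0. ]
0.92 15.304594990775435 [-3.9  8.5  3.8] [-0.2  0.2]
1.07 15.393319071325427 [-3.4 10.2  1.3] [-0.   0.4]
1.22 15.342723211735228 [-1.9 11.8  1. ] [0.2 0.5]
1.38 15.170668724843193 [ 0.3 12.8 -0.8] [0.5 0.6]
1.53 15.616499474864296 [ 1.3 12.7 -1.8] [0.7 0.6]
end t 53.8 op 15.6 p [647.   95.7  41. ] L [101.3 120. ] F [ 1.3 12.7 -1.8] M [ 2.1 -0.2 -0. ] j [0.1 0.5 1.9 0.  0.8 0.2]
open t 55.0 op 91.1 p [646.2  95.3  41. ] L [100.6 119.4] F [-0.3  0.2  0.3] M [0. 0. 0.] j [ 0.1  0.5  1.9 -0.   0.8  0.2]
 t 57.0 op 91.3 p [524.5 -70.1 388.5] L [ -0.  -59.6] F [0.9 0.4 0.1] M [-0.   0.  -0.1] j [-0.2 -0.1  1.9  0.   1.3 -0.1]
```

View pics/k_o.png

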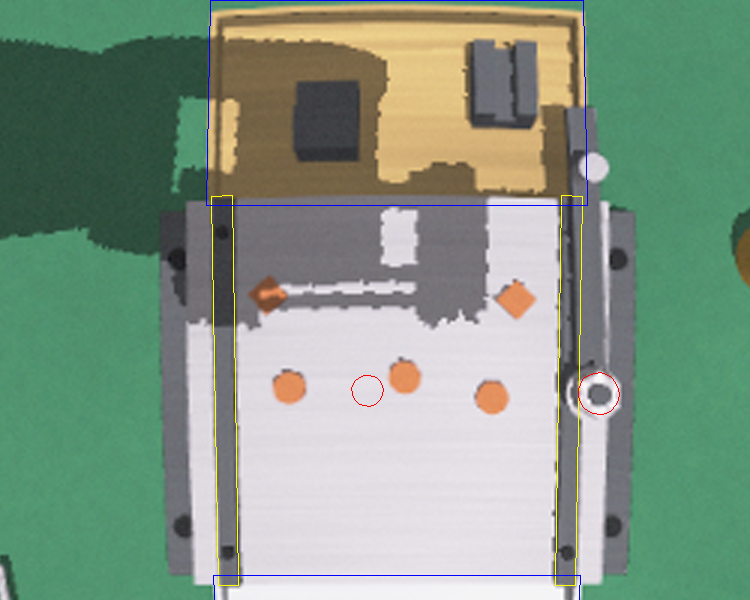

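View pics/k_side.png

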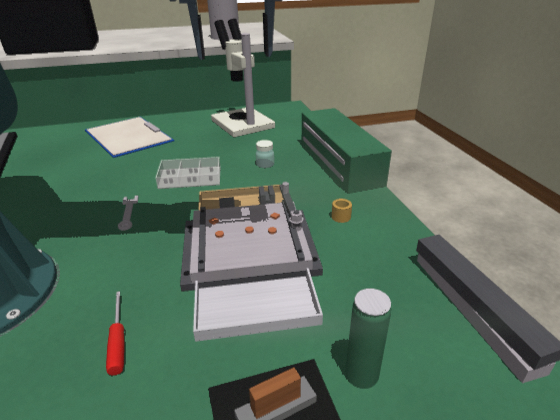

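```bash
python3 - <<'E'
from h import *
ctrl.movep([520,-440,300],quat(0))
v=V('wrist','s_wrist');C=v.cloud();st()
cv2.imwrite('pics/s_big.png',cv2.resize(v.p[0:230,130:400,::-1],None,fx=2.9,fy=2.6))
for q in["mat","scraper"]: print(q,[(r['bbox'],r['p']) for r in ctrl.search_frame('wrist',q)][:2],[(r['xy'],r['p']) for r in ctrl.tip_of('wrist',q)][:2])
P=C.reshape(-1,3);P=P[~np.isnan(P[:,0])]
P=P[(P[:,0]>400)&(P[:,0]<610)&(P[:,1]>-460)&(P[:,1]<-290)]
print(np.histogram(P[:,2],bins=np.arange(-4,76,2)))
for z0,z1 in((16,23),(61,70)):
    g=P[(P[:,2]>z0)&(P[:,2]<z1)][:,:2].astype(np.float32);print(len(g),cv2.minAreaRect(g),g.mean(0))
# mat by darkness
hsv=cv2.cvtColor(v.p,cv2.COLOR_RGB2HSV);Z=C[...,2]
m=(hsv[...,2]<60)&(abs(Z-3)<6)&(C[...,0]>400)&(C[...,0]<620)&(C[...,1]>-470)&(C[...,1]<-280)
g=C[m][:,:2].astype(np.float32);print('mat',len(g),cv2.minAreaRect(g))
E
```

```text
t 58.5 op 91.2 p [ 520.6 -439.1  300.6] L [  41.  -426.2] F [ 0.1  0.9 -0. ] M [-0.  0. -0.] j [-0.7  0.2  1.7  0.   1.2 -0.7]
mat [([260.5, 129.8, 112.7, 75.3], 0.97)] [([260.7, 131.6], 0.87)]
scraper [([266.1, 136.1, 77.5, 38.8], 0.63)] [([264.7, 134.3], 0.56)]
(array([ 112, 3573, 4032, 4366,  719,    1,    0,    0,    0,    1,  144,
        718,  103,    0,    0,    0,    0,    0,    1,    0,    0,    2,
          0,    0,    1,    0,    0,    0,    0,    1,    1,    0,    3,
        146,  592,   67,    0,    0,    0]), array([-4, -2,  0,  2,  4,  6,  8, 10, 12, 14, 16, 18, 20, 22, 24, 26, 28,
       30, 32, 34, 36, 38, 40, 42, 44, 46, 48, 50, 52, 54, 56, 58, 60, 62,
       64, 66, 68, 70, 72, 74]))
965 ((495.2965087890625, -387.51513671875), (111.82424926757812, 36.91957092285156), 12.576362609863281) [ 498.3 -385.4]
808 ((495.3236999511719, -386.9729309082031), (71.00894165039062, 20.92139434814453), 12.296510696411133) [ 495.9 -386.8]
mat 4313 ((491.7266845703125, -377.8578186035156), (167.3022003173828, 108.71735382080078), 1.143622875213623)
```

View pics/s_big.png

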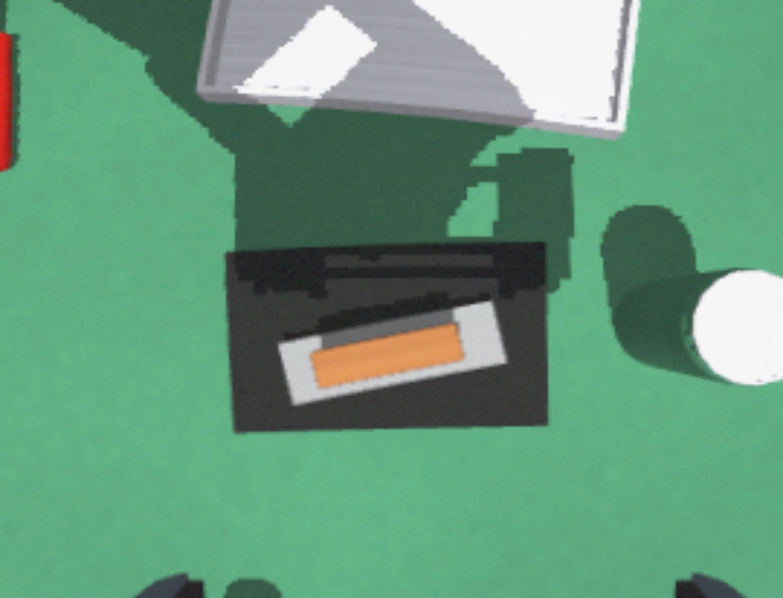

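```bash
python3 - <<'E'
from h import *
H=np.pi/2
c=[495.3,-387.1];q=quat(0.216+H)
ctrl.movep(c+[90-OFF],q)
ctrl.move_linear(c+[40-OFF],max_speed=120)
ctrl.move_linear(c+[25-OFF],max_speed=50);st('dn')
ctrl.clamp(50);st('grip')
ctrl.move_linear(c+[35-OFF],max_speed=60);st('lift')
ctrl.move_linear(c+[135-OFF],max_speed=200)
mp(-31,-150,145,H)
mp(-31,90,145,H)
mv(-31,90,80,150);st('over')
V('side','t_side');v=V('scene','t_scene');cv2.imwrite('pics/t_sc.png',cv2.resize(v.p[150:320,130:390,::-1],None,fx=3,fy=3))
E
```

```text
dn t 61.3 op 91.3 p [ 495.2 -387.    -5.2] L [   9.4 -377.7] F [ 0.3 -0.1 -0.1] M [ 0.1 -0.  -0. ] j [-0.7  0.5  1.9 -0.   0.7 -2.5]
grip t 62.4 op 20.2 p [ 495.3 -387.1   -5. ] L [   9.6 -377.8] F [ 0.3 -0.1  0.5] M [ 0.2 -0.1  0.1] j [-0.7  0.5  1.9  0.   0.7 -2.5]
lift t 62.7 op 20.2 p [ 495.6 -387.4    5.6] L [   9.8 -378. ] F [ 0.1  0.2 -2. ] M [ 0.1 -0.1 -0. ] j [-0.7  0.5  1.9  0.   0.7 -2.5]
over t 65.8 op 19.6 p [512.4  81.5  50.4] L [-30.5  89.5] F [-0.5  0.4 -1.1] M [ 0.1 -0.  -0. ] j [ 0.1  0.3  2.1 -0.   0.7 -1.3]
```

View pics/t_sc.png

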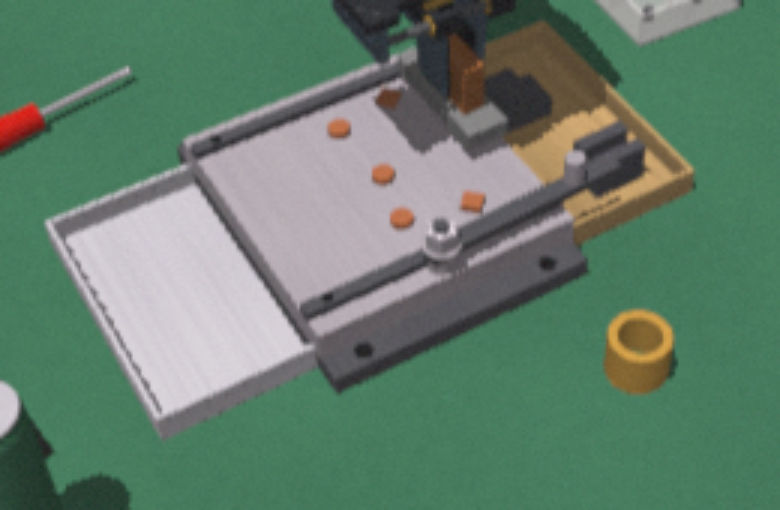

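View pics/t_side.png

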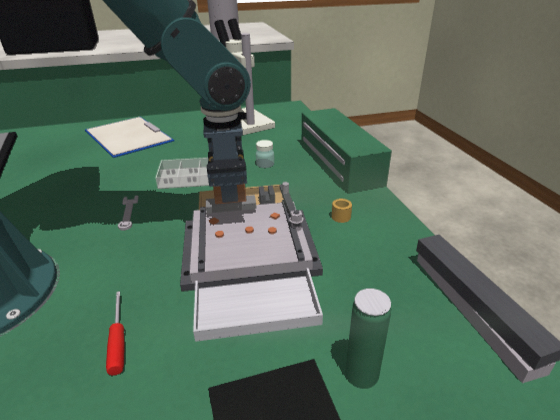

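```bash
cat >> h.py <<'E'
def stroke(x,zb=45.7,y0=90,y1=-114,sp=90):
    H=np.pi/2; z=zb+22
    mv(x,y0,z+4,120); mv(x,y0,z,30); st('dn')
    mv(x,0,z,sp); st('mid')
    mv(x,y1,z,sp); st('end')
    mv(x,y1,z+50,150)
E
python3 - <<'E'
from h import *
stroke(-31)
v=V('scene','u_scene');cv2.imwrite('pics/u_sc.png',cv2.resize(v.p[150:320,130:390,::-1],None,fx=3,fy=3))
v=V('side','u_side');cv2.imwrite('pics/u_sd.png',cv2.resize(v.p[170:340,150:400,::-1],None,fx=3,fy=3))
E
```

```text
dn t 66.4 op 19.8 p [511.9  82.1  37.6] L [-31.1  90. ] F [ 0.2  0.3 -2.1] M [ 0.1 -0.1 -0. ] j [ 0.1  0.3  2.1 -0.   0.7 -1.3]
mid t 67.6 op 19.8 p [501.1  -6.9  37.7] L [-31.    0.3] F [-0.5 -0.  -2.2] M [ 0.1 -0.1  0. ] j [-0.1  0.3  2.2  0.   0.7 -1.5]
end t 69.0 op 20.2 p [ 487.2 -120.    37.7] L [ -31.  -113.7] F [ 0.2  0.7 -1.8] M [ 0.1 -0.   0. ] j [-0.3  0.3  2.2  0.   0.7 -1.7]
```

View pics/u_sc.png

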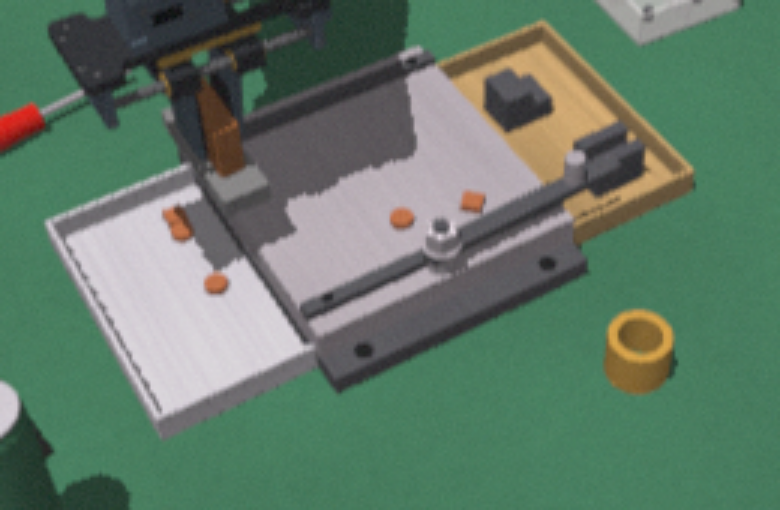

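View pics/u_sd.png

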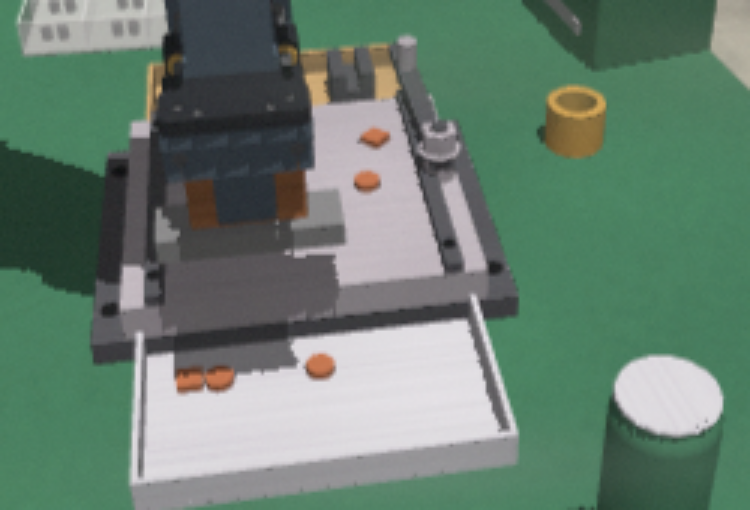

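```bash
python3 - <<'E'
from h import *
mv(31,90,120,250)
stroke(31)
mp(0,-190,170,np.pi/2)
v=V('scene','w_scene');cv2.imwrite('pics/w_sc.png',cv2.resize(v.p[150:320,130:390,::-1],None,fx=3,fy=3))
v=V('side','w_side');cv2.imwrite('pics/w_sd.png',cv2.resize(v.p[170:340,150:400,::-1],None,fx=3,fy=3))
E
```

```text
dn t 71.4 op 20.0 p [573.7  74.6  38. ] L [31.1 90. ] F [ 0.4  0.2 -2.8] M [ 0.1 -0.   0. ] j [ 0.1  0.4  2.   0.   0.7 -1.4]
mid t 72.6 op 19.6 p [562.6 -14.4  37.7] L [31.   0.4] F [-0.1  0.1 -2.7] M [ 0.1 -0.  -0. ] j [-0.1  0.4  2.1  0.   0.7 -1.5]
end t 74.0 op 19.5 p [ 548.7 -127.5   37.7] L [  31.  -113.6] F [-0.7  0.4 -2. ] M [ 0.1 -0.   0. ] j [-0.3  0.4  2.1  0.   0.7 -1.7]
```

View pics/w_sc.png

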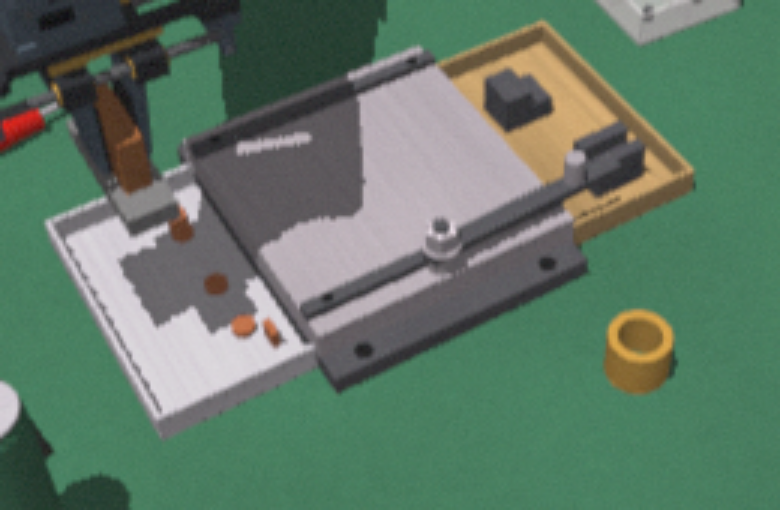

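View pics/w_sd.png

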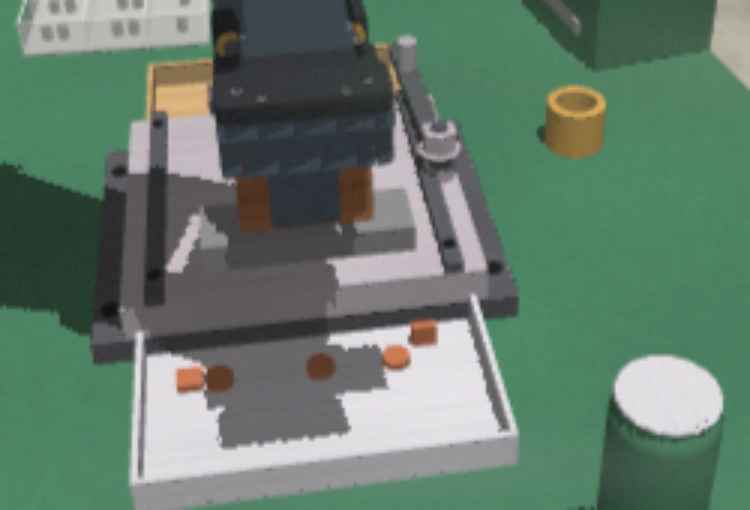

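```bash
python3 - <<'E'
from h import *
mp(120,-135,190,np.pi/2)
v=V('wrist','x_w');st()
C=v.cloud()
hsv=cv2.cvtColor(v.p,cv2.COLOR_RGB2HSV);m=((hsv[...,0]<16)&(hsv[...,1]>120)).astype(np.uint8)
n,lab,S,ce=cv2.connectedComponentsWithStats(m)
for i in range(1,n):
    if S[i,4]>20:
        g=C[lab==i];l=L(g);
        if abs(l[:,0].mean())<110 and -250<l[:,1].mean()<-90: print(S[i],'x',np.percentile(l[:,0],[5,95]),'y',np.percentile(l[:,1],[5,95])+175,'z',np.percentile(g[:,2],[5,50,95]))
E
```

```text
t 75.7 op 19.7 p [ 633.8 -158.8  158.8] L [ 119.2 -134.3] F [-0.7 -0.2 -1.4] M [ 0.1  0.  -0. ] j [-0.3  0.3  1.8 -0.   1.  -1.7]
[266   4  17  31 383] x [-83.8 -53. ] y [27.7 40.7] z [ 8.4  9.9 11.3]
[266 119  16  16 201] x [45.4 59.4] y [25.9 39.8] z [ 8.8  9.9 11.1]
[285 139   4   9  36] x [65.3 73.8] y [45.1 48.2] z [18.6 20.1 21. ]
```

View pics/x_w.png

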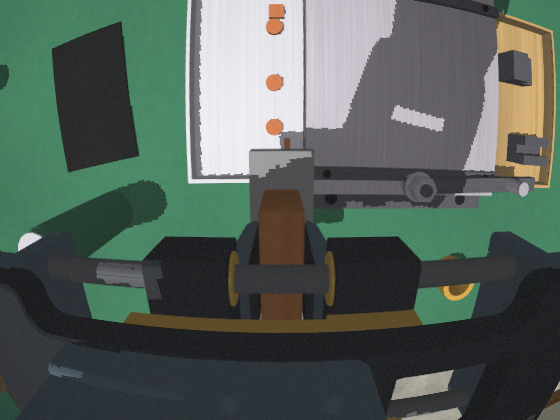

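```bash
python3 - <<'E'
from h import *
H=np.pi/2
c=[491.7,-377.9];q=quat(0.02+H)
ctrl.movep([530,-250,150-OFF],q)
ctrl.movep(c+[110-OFF],q)
ctrl.move_linear(c+[32-OFF],max_speed=150)
ctrl.move_linear(c+[25.5-OFF],max_speed=30);st('pl')
ctrl.gripper_open();st('op')
ctrl.move_linear(c+[120-OFF],max_speed=150)
ctrl.movep([520,-430,300],quat(0))
v=V('wrist','y_w');C=v.cloud();P=C.reshape(-1,3);P=P[~np.isnan(P[:,0])]
P=P[(P[:,0]>400)&(P[:,0]<610)&(P[:,1]>-460)&(P[:,1]<-290)]
for z0,z1 in((16,23),(61,70)):
    g=P[(P[:,2]>z0)&(P[:,2]<z1)][:,:2].astype(np.float32);print(len(g),cv2.minAreaRect(g),g.mean(0))
V('side','y_s')
E
```

```text
pl t 78.0 op 19.8 p [ 491.7 -378.    -4.3] L [   4.9 -369.1] F [-0.5 -1.  -1.6] M [ 0.1 -0.  -0. ] j [-0.7  0.5  1.9  0.   0.7 -2.3]
op t 79.1 op 91.2 p [ 491.7 -377.9   -4.5] L [   4.9 -369. ] F [ 0.9 -0.6  0.3] M [ 0.1 -0.1  0. ] j [-0.7  0.5  1.9  0.   0.7 -2.3]
975 ((490.83819580078125, -378.8995666503906), (111.18950653076172, 36.41381072998047), 0.39679768681526184) [ 492.8 -377. ]
777 ((492.0985412597656, -378.1644287109375), (69.0216293334961, 20.779434204101562), 1.0663594007492065) [ 492.  -377.9]
```

View pics/y_s.png

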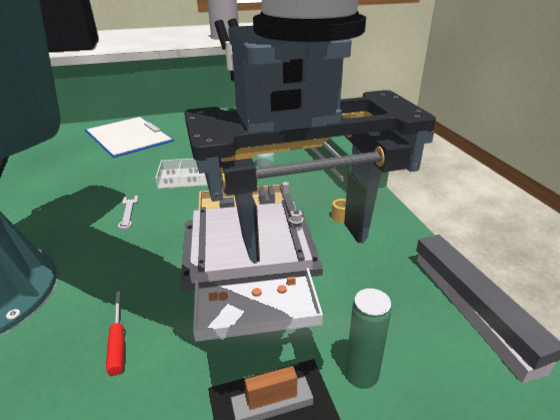

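```bash
python3 - <<'E'
from h import *
H=np.pi/2
px,py=105.5,-0.5
def pin(a): return px-120*np.cos(a),py+120*np.sin(a)
x,y=pin(1.53)
ctrl.movep([600,-150,150],quat(YAW+H-1.53))
mp(x+.6,y+.6,130,H-1.53)
mv(x+.6,y+.6,71,100);st('dn')
ctrl.clamp(15);st('grip')
for a in np.linspace(1.53,0,11)[1:]:
    x,y=pin(a); ctrl.move_linear(W(x,y,71-OFF),quat(YAW+H-a),max_speed=80)
    s=ctrl.sense();print(round(a,2),s['opening'],s['contact_force'],L(s['tool_pos'])[0]-[x,y])
st('end')
ctrl.gripper_open();st('open')
mv(x,y,130,150)
mp(0,-60,420,0)
v=V('wrist','z_wrist')
overlay(v,'pics/z_o.png',3,(0,200,150,400));st()
import pickle;pickle.dump(v,open('z.pkl','wb'))
C=v.cloud();P=C.reshape(-1,3);P=P[~np.isnan(P[:,0])];l=L(P)
m=(P[:,2]>86)&(P[:,2]<96)&(abs(l[:,0]+15)<20)&(abs(l[:,1])<25);print('pin',l[m].mean(0))
m=(P[:,2]>82)&(P[:,2]<96)&(abs(l[:,0]-105)<20)&(abs(l[:,1])<25);print('nut',l[m].mean(0))
m=(P[:,2]>62)&(P[:,2]<71)&(l[:,0]>-52)&(l[:,0]<85)&(abs(l[:,1])<25);print('bar',np.polyfit(l[m][:,0],l[m][:,1],1))
E
```

```text
dn t 84.4 op 91.2 p [647.1  95.9  41.1] L [101.4 120.1] F [0.1 0.1 0.5] M [0. 0. 0.] j [ 0.1  0.5  1.9 -0.   0.8  0.2]
grip t 85.5 op 15.3 p [646.8  95.8  41. ] L [101.2 120. ] F [ 0.2 -0.6 -0.5] M [-0.  0.  0.] j [0.1 0.5 1.9 0.  0.8 0.2]
1.38 15.406180326832045 [-1.2  5.6 -1.1] [-0.2  0.4]
1.22 15.342706156670268 [-1.8  6.7 -0. ] [-0.1  0.3]
1.07 15.179195643227663 [-3.1  6.6  0. ] [-0.1  0.2]
0.92 15.165243116487385 [-4.3  6.7  2.1] [-0.2  0.1]
0.76 15.342853251939223 [-5.8  4.8  2.2] [-0.1  0.1]
0.61 15.390850437068256 [-5.5  4.3  3. ] [-0.1  0. ]
0.46 15.172606427293008 [-5.7  3.1  2.9] [-0.   0.1]
0.31 15.380992173667373 [-5.7  1.9  2. ] [0.1 0.1]
0.15 15.560567292958533 [-5.2  1.3  2.7] [0.1 0.1]
0.0 14.859903137635918 [-5.5  0.4  2.8] [0.1 0.2]
end t 89.4 op 14.9 p [517.5  -9.5  40.9] L [-14.4  -0.3] F [-5.5  0.4  2.8] M [0.2 1.  0.1] j [-0.1  0.3  2.1 -0.   0.7 -1.5]
open t 90.6 op 91.1 p [517.3  -9.7  41. ] L [-14.5  -0.5] F [ 0.6 -0.1 -0.2] M [ 0.1 -0.  -0. ] j [-0.1  0.3  2.1  0.   0.7 -1.5]
 t 92.5 op 91.6 p [524.2 -70.4 388.5] L [ -0.3 -59.9] F [-0.7  0.5  0.2] M [-0.1 -0.   0. ] j [-0.2 -0.1  1.9  0.   1.3 -0.1]
pin [-14.4  -0.2]
nut [104.7  -0.7]
bar [ 0.  -0.5]
```

View pics/z_o.png

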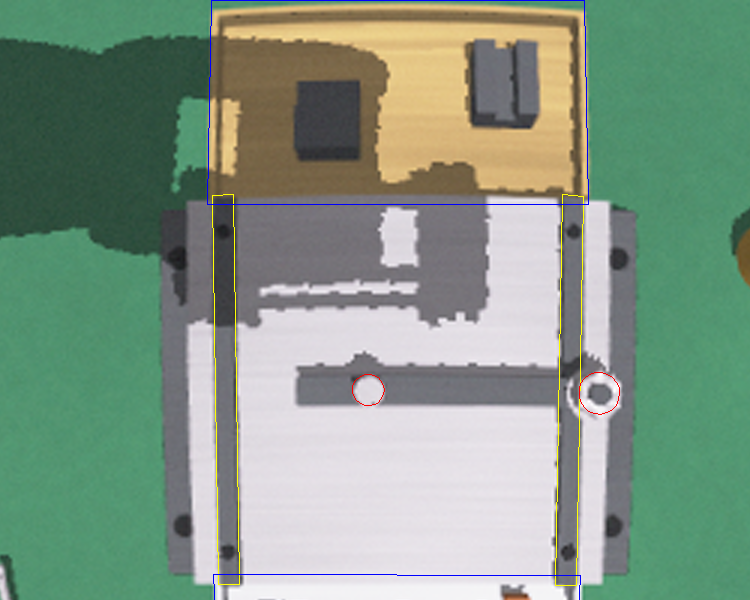

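```bash
python3 - <<'E'
from h import *
H=np.pi/2;X,Y=105.2,-0.7
mp(X,Y,125,-H+1.45)
mv(X,Y,71,100)
ctrl.clamp(40);st('grip')
for a in (1.2,.9,.6,.3,.1,0,-.02):
    mp(X,Y,71,-H+a);st(a)
ctrl.gripper_open();st('rel')
mv(X,Y,125,150)
mp(105,-40,125,0)
v=V('wrist','q_w');cv2.imwrite('pics/q.png',cv2.resize(v.p[60:260,120:400,::-1],None,fx=2.8,fy=2.8))
E
```

```text
grip t 95.4 op 21.8 p [636.7 -24.6  41.1] L [105.8  -0.7] F [ 5.3 -0.9 -4.5] M [-0.3 -0.9  0.2] j [-0.1  0.5  1.9 -0.   0.8  0.2]
1.2 t 95.8 op 21.4 p [636.6 -24.6  41.1] L [105.7  -0.7] F [ 4.4 -1.1 -4.4] M [-0.3 -0.9 -0.1] j [-0.1  0.5  1.9  0.   0.8  0.4]
0.9 t 96.2 op 21.5 p [636.5 -24.5  41.1] L [105.6  -0.7] F [ 4.  -0.7 -3.4] M [-0.1 -0.8 -0.2] j [-0.1  0.5  1.9  0.   0.8  0.7]
0.6 t 96.6 op 21.3 p [636.4 -24.4  41.1] L [105.4  -0.6] F [ 5.2  0.7 -3.4] M [ 0.2 -0.8 -0.2] j [-0.1  0.5  1.9  0.   0.8  1. ]
0.3 t 97.0 op 21.3 p [636.3 -24.3  41. ] L [105.4  -0.5] F [ 5.2  1.1 -2.9] M [ 0.5 -0.8 -0.2] j [-0.1  0.5  1.9  0.   0.8  1.3]
0.1 t 97.3 op 22.1 p [636.3 -24.2  41. ] L [105.3  -0.4] F [ 5.3  3.  -2.3] M [ 0.6 -0.8 -0.2] j [-0.1  0.5  1.9  0.   0.8  1.5]
0 t 97.5 op 21.6 p [636.3 -24.1  41.1] L [105.4  -0.3] F [ 4.4  3.  -2.4] M [ 0.8 -0.8 -0. ] j [-0.1  0.5  1.9  0.   0.8  1.6]
-0.02 t 97.8 op 21.7 p [636.3 -24.1  41.1] L [105.3  -0.3] F [ 5.4  3.5 -2.9] M [ 0.7 -0.8  0.2] j [-0.1  0.5  1.9  0.   0.8  1.6]
rel t 98.9 op 91.2 p [636.1 -24.5  41. ] L [105.2  -0.7] F [ 0.5 -0.5  0.5] M [0.  0.1 0.1] j [-0.1  0.5  1.9  0.   0.8  1.6]
```

View pics/q.png

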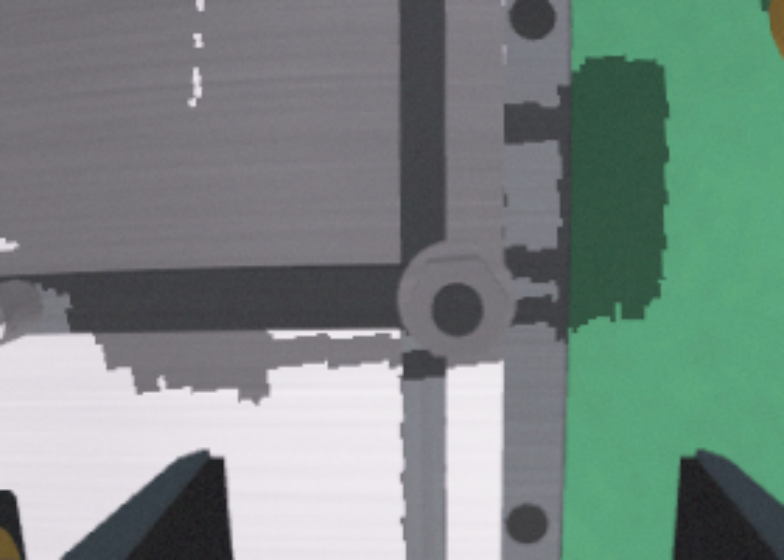

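```bash
python3 - <<'E'
from h import *
ctrl.movep([520,-300,400],quat(0))
v=V('wrist','r_w');C=v.cloud();P=C.reshape(-1,3);P=P[~np.isnan(P[:,0])]
Q=P[(P[:,0]>400)&(P[:,0]<610)&(P[:,1]>-460)&(P[:,1]<-290)&(P[:,2]>16)&(P[:,2]<23)][:,:2].astype(np.float32);print('scraper foot',len(Q),cv2.minAreaRect(Q) if len(Q) else '')
ctrl.movep(W(0,-60,390),quat(YAW))
v=V('wrist','r_w2');C=v.cloud();P=C.reshape(-1,3);P=P[~np.isnan(P[:,0])];l=L(P)
m=(abs(l[:,0])<105)&(abs(l[:,1]-175)<60)&(P[:,2]>36)&(P[:,2]<46);print('blocks top',len(l[m]),l[m&(l[:,0]<0)].mean(0)-[0,175],l[m&(l[:,0]>0)].mean(0)-[0,175],P[m][:,2].mean())
m=(P[:,2]>62)&(P[:,2]<71)&(l[:,0]>-52)&(l[:,0]<85)&(abs(l[:,1])<25);print('bar',np.polyfit(l[m][:,0],l[m][:,1],1))
overlay(v,'pics/r_o.png',3,(0,230,150,400))
v=V('scene','r_scene');v=V('side','r_side');st()
E
```

```text
scraper foot 602 ((492.08905029296875, -377.91766357421875), (112.01306915283203, 36.57655715942383), 0.2894708216190338)
blocks top 673 [-40.6 -23.9] [61.5  6.8] 39.69736664027074
bar [ 0.  -0.5]
 t 103.5 op 91.2 p [524.7 -71.6 389.9] L [  0.3 -61. ] F [ 0.4  0.2 -1.5] M [ 0. -0. -0.] j [-0.2 -0.1  1.9 -0.   1.3 -0.1]
```

View pics/r_side.png

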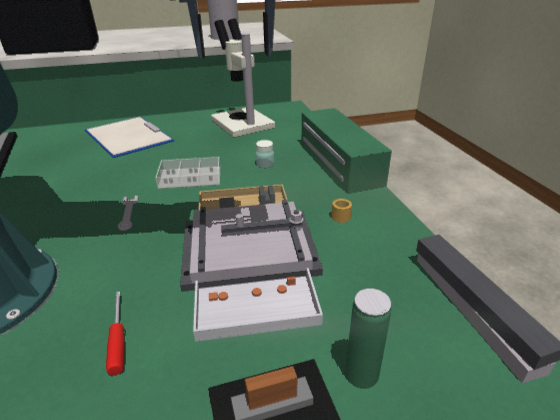

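View pics/r_scene.png

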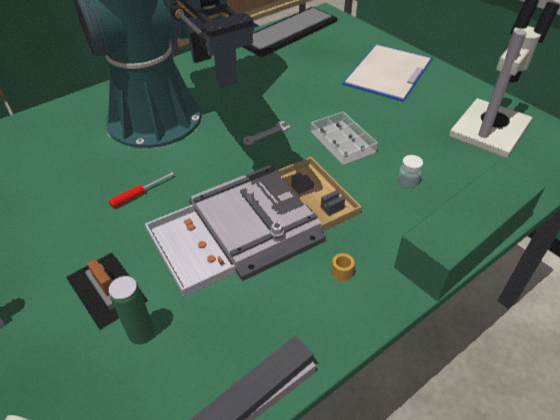

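View pics/r_w.png

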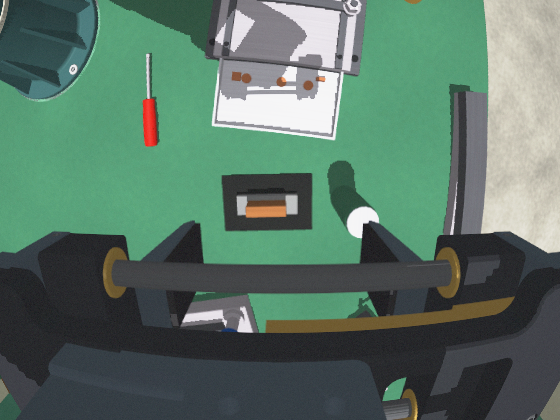

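View pics/r_o.png

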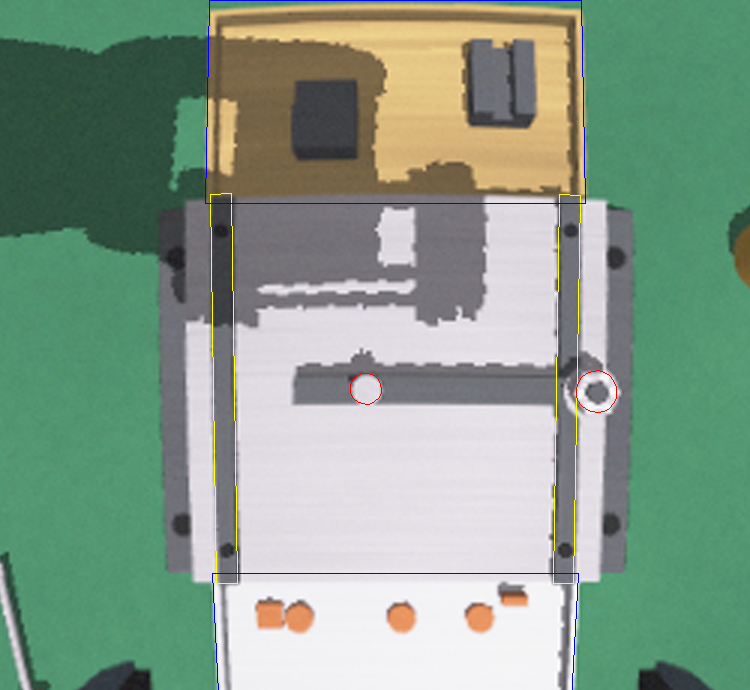

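```bash
python3 - <<'E'
from h import *
v=V('wrist');C=v.cloud();P=C.reshape(-1,3);P=P[~np.isnan(P[:,0])];l=L(P)-[0,175]
m=(abs(l[:,0])<100)&(abs(l[:,1])<56)&(P[:,2]>34)&(P[:,2]<46)
for s in(-1,1):
    g=l[m&(l[:,0]*s>0)].astype(np.float32);print(len(g),cv2.minAreaRect(g))
m2=(abs(l[:,0])<100)&(abs(l[:,1])<56)&(P[:,2]>14)&(P[:,2]<34);g=l[m2&(l[:,0]<0)].astype(np.float32);print(cv2.minAreaRect(g))
m3=(abs(l[:,0]-50)<50)&(abs(l[:,1])<56)&(P[:,2]>34)&(P[:,2]<46);print(np.histogram(P[m3][:,2]),np.percentile(l[m3],[1,50,99],axis=0))
E
```

```text
304 ((-40.18895721435547, -24.449203491210938), (35.54730987548828, 25.741086959838867), 0.3065667748451233)
385 ((61.207672119140625, 7.134799957275391), (36.68887710571289, 46.44729232788086), 1.7045655250549316)
((-49.893577575683594, 9.157062530517578), (93.59646606445312, 98.79300689697266), 89.8333511352539)
(array([ 12,   8,   4,  11,  36,  89, 120,  80,  19,   6]), array([34. , 34.9, 35.8, 36.7, 37.6, 38.5, 39.3, 40.2, 41.1, 42. , 42.9])) [[ 43.5 -15.4]
 [ 66.4   6.3]
 [ 79.4  29.9]]
```

```bash
python3 - <<'E'
from h import *
ctrl.hold(0.5);ctrl.close_job();print(ctrl.sense()['time_s'])
E
```

```text
the job is handed in; nothing more can be done
the job is handed in; nothing more can be done
```

The job is done and handed in at about 104 s of the 192 s allowed. Only two blocks (grooved and stepped) and five slugs showed in the pictures.

I put both blocks in the wooden tray, turned the nut loose by about 1.45 rad and swung the bar open to about 1.5 rad. Two scraper strokes put all the slugs in the pan. I then stood the scraper on its mat, swung the bar back and tightened the nut to its stop.

**Last checks:**
- **Blocks:** both stand upright in the tray, the stepped block at about (-40, -16) mm and the grooved block at about (61, 7) mm in the tray's frame.
- **Slugs:** all five are in the pan. One of the square ones stands on edge about 13 mm from the pan wall.
- **Scraper:** it stands within about 1 mm of the mat's centre.
- **Bar and nut:** the bar lies parallel to the die's x axis, and the nut's flats are square again.
- **Can, jar and bush:** they look unmoved in the pictures. I did not measure them again at the end.

**What disagreed:**
- **Finger length:** all three cameras showed the real finger ends about 30 mm short of the stated TCP. My first grasps of the two blocks therefore closed on air, with nothing moved. I corrected for this, and every later grasp closed on the expected width.
- **Grooved block:** I set it down at about (40, 22) mm but found it at (61, 7) mm, which fits the announced knock. It is still inside the limits, so I left it there.
- **Nut:** the gripper pressed sideways on the nut with up to about 13 N while loosening it, because my nut centre was about 1 mm off.

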